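Set up a filtration station: seat the funnel and open its valve

TASK

Lift the steel filter funnel out of its wooden rest, set it down gently into the empty port of the filtration manifold, flange flush on the port, and let go. Then open the valve of that port: push its lever round from behind with the closed fingers, not clamping it, until you clearly feel it come up against its open stop, without forcing it, and leave it there. Leave the other station, its funnel and its lever, and the things around as they are.

Things in the scene. Friction and masses are not known exactly. Their poses are not given: they have to be found in the camera images.
- manifold: two-place vacuum filtration manifold, stainless steel, fixed: header tube 340 mm long, 34 mm thick, axis 45 mm up, on feet. Origin on the bench half-way between its stations; +y along the header, +x from the ports to the header. The alike stations stand at +100 and -100 mm along y; which one is empty changes. The header's axis is 60 mm to +x of the valve stems, the ports 85 mm to -x
- station_free: the station whose port is empty: a 21 mm tube (axis 45 mm up) from the header, ball-valve body, round port. Origin on the bench straight below its valve stem; axes as the manifold's
- port_free (a point): centre of the mouth of the empty port: a round steel cup, 56 mm across, its flat rim 66 mm above the bench, with a straight hole 26 mm in diameter and 28 mm deep. z up
- gland_free: gland and stop collar on the stem of the empty port's ball valve, with an upright 8 mm stop pin; origin on the bench on the stem's axis, axes as the manifold's. The collar is set by hand to balance the suction: so the open stop lies anywhere from 0.42 rad (24 degrees) short of the line of the tube to 0.06 past it, and this pose does not tell where
- lever_free: lever of the empty port's valve: a flat steel strip that rises to a black sleeve 18 mm wide, 11 mm thick, from 50 to 106 mm off the stem, mid-height 100 mm up; 25 mm are free below it. Origin on the bench on the stem's vertical axis, about which it turns; it points along its own +y. Closed it points about along the manifold's +y, open about along its +x: clockwise from above
- grip_free (a point): middle of that lever's sleeve, 78 mm off the stem's axis, 100 mm above the bench. The lever starts up to 0.3 rad off closed and stays where it is left; it turns under a steady push of 6 to 10 N here; at the stop the push rises steeply; the valve bears no more than 20 N here, pushed or squeezed
- funnel_new: the loose filter funnel, stainless steel, 0.14 to 0.28 kg, round, 94 mm tall: tapered black stopper (19 mm across at the foot, 24.4 mm at its top, 22 mm long), flange 56 mm across and 12 mm thick, open straight cup 50 mm across and 60 mm tall. It stands in the hole of the wooden rest. Origin at the centre of its foot; z up
- funnel_new_center (a point): middle of that funnel's cup, 64 mm above its foot and 30 mm below its rim, where it is gripped (50 mm across)
- funnel_new_seat (a point): centre of the underside of that funnel's flange, 22 mm above its foot; it meets the port's mouth when seated
- rest: wooden block, 90 x 90 x 30 mm, fixed, with a 31 mm hole through its middle in which the funnel stands, the flange on the block's top. Origin under its centre
- funnel_old_center (a point): middle of the cup of the other, alike funnel, which already stands in the other port: leave it
- grip_taken (a point): middle of the sleeve of the other station's lever, alike, also more or less closed: leave it
- dishes: stack of five petri dishes, 91 mm across, 78 mm tall, loose; origin under its centre. Leave it
- cup: specimen cup with a blue lid, 67 mm across, 71 mm tall, loose; origin under its centre. Leave it
- pot: ochre pot, 90 mm across and 85 mm tall, with three thin black loop handles standing out up to 180 mm above the bench, loose; origin under its centre. Leave it
Mind the look-alikes: they are no part of the job. What is shaped like the funnel_new but orange or yellow is not meant.

How it is judged (in metres and radians):
On the way, in this order (a step that is already met when the one before it is completed fails the run):
1. the funnel stands in the empty port, its flange flush on the port, let go, while that port's lever is still closed (z of funnel_new_seat in the frame of port_free between -0.004 and 0.002 m and horizontal distance between funnel_new_seat and port_free below 0.004 m and angle between funnel_new_seat's own z axis and vertical below 0.05 rad and contact force between the fingers and funnel_new below 0.1 N and y of grip_free in the frame of station_free above 0.06 m), for 0.2 s.
2. that port's lever has been pushed round and bears on its open stop, the funnel still seated (z of funnel_new_seat in the frame of port_free between -0.004 and 0.002 m and horizontal distance between funnel_new_seat and port_free below 0.004 m and angle between funnel_new_seat's own z axis and vertical below 0.05 rad and y of grip_free in the frame of station_free below 0.036 m and x of grip_free in the frame of station_free above 0.067 m and contact force between lever_free and gland_free above 4 N), for 0.1 s.
At the end, for the whole second after the job is handed in: The funnel stands upright and still in the port that was empty, flange within 2 mm of flush and 4 mm of centred; that port's lever is open and still rests against its stop pin; the other lever and funnel are where they were (z of funnel_new_seat in the frame of port_free between -0.004 and 0.002 m and horizontal distance between funnel_new_seat and port_free below 0.004 m and angle between funnel_new_seat's own z axis and vertical below 0.05 rad and y of grip_free in the frame of station_free below 0.036 m and x of grip_free in the frame of station_free above 0.067 m and contact force between lever_free and gland_free above 0.3 N and linear speed of funnel_new below 0.02 m/s and distance of each of grip_taken, funnel_old_center from where it was at the start of the episode below 0.01 m); the robot touches nothing.
It fails at once if the lever is forced: pushed with more than 20 N (contact force between lever_free and the fingers above 20 N or contact force between lever_free and the arm above 20 N).
It fails at once if the funnel is slammed or forced into the port (more than 60 N) (contact force between funnel_new and station_free above 60 N).
It fails at once if the funnel is dropped: it falls free at more than 0.4 m/s, as from some 8 mm up (linear speed of funnel_new above 0.4 m/s and contact force between the fingers and funnel_new below 0.1 N).
It fails at once if the other station is disturbed: its lever or its funnel moved by more than 10 mm (distance of any of grip_taken, funnel_old_center from where it was at the start of the episode above 0.01 m).
It fails at once if the dishes, the specimen cup or the pot moved by more than 20 mm (distance of any of dishes, cup, pot from where it was at the start of the episode above 0.02 m).
It also fails if it takes over 70 s, if anything falls off the work surface, if the arm or the gripper's body presses on something with over 40 N, if the wrist force passes 120 N, or if a joint passes its speed limit or range.

ROBOT

A 6-joint arm with a two-finger parallel gripper is mounted at the origin on the work surface. World frame = base frame: x ahead of the robot, y to its left, z up, the work surface at z = 0. Lengths are in m, angles in degrees, forces in N, time in s.
With the tool pointing down it reaches from about 0.4 to 0.825 m from the base axis. Payload 7 kg.
Tool frame: the origin (TCP) lies at the very end of the fingers, on their centre line; the grasp point (between the pads) lies 19 mm behind it; x points along the fingers, z is the direction in which the jaws open and shut, and the axes are right-handed (so a half turn about x gives the same grasp; the last joint's range is limited). The gripper opens to 88 mm and grips with 3 to 60 N. Pads are 19 mm wide; open, the fingers measure 130 mm over their backs; the gripper's body (78 mm by 193 mm) begins 47 mm behind the grasp point.
Start: joints at [-59.353, 20.546, 0.682, 0, -70.136, -16.507], TCP at [0.165, -0.655, 0.227] pointing down, gripper open.
Joint ranges: [-176.03, 176.03], [-82.01, 121.73], [-58.28, 71.71], [-173.87, 95.51], [-174.79, -0.11], [-173.66, 173.66]. Speed limits (degrees/s): [136.94, 136.94, 172.46, 180, 180, 180].

INTERFACE

Orientations are given as [roll, pitch, yaw] about the fixed x, y, z axes, in that order (R = Rz(yaw) Ry(pitch) Rx(roll)).
In Python, from plant import sensors, cams, workorder gives the robot as it stands. The module is installed in compiled form; this text tells all that it offers.
- The arm moves only by the shell command python3 -m handwheel 'ROWS' [OPENING] [FORCE]. ROWS is JSON, one flat list of numbers, 4 for each row, row after row: the shift along the tool's x, y, z in cm, then the turn about the tool's x in degrees. A call has exactly 10 rows; each row is the pose to reach, as a shift and turn from the pose commanded when the call began, along the tool's axes at that moment; what a row does not reach only later rows make up. A row lasts 1/8 s, in which the tool goes at most 62.5 mm and 10.7 degrees, less where a joint would pass 70% of its speed; a pose out of reach is approached as far as the arm can. A call with a gripper value outside its range is refused whole. OPENING is the finger opening in cm, from 0 to 8.76, set as the call begins (- or left out, the last holds). The fingers move at their own pace and stop on an object; FORCE is the grip in N (left out, the last holds). Time passes only in rows, so rows that repeat a pose let the fingers close, or fill a call up. It gives the time, the measured TCP pose, the force and the opening at its end, in the units of the state.
- sensors.get_state(): the state, without advancing time (a new reading comes with each control period).
- cams.capture(name): name is "scene" or "top" or "wrist"; returns a dict with "image" (384x512x3 uint8, red, green, blue), "fov_y" (degrees; the focal length in pixels is half the picture's height over the tangent of half this angle, whatever the lens; pixels are square), "cx", "cy" (the principal point, pixels), "D" ([k1, k2, p1, p2, k3] as OpenCV has them; the pictures are not rectified), "xyz" and "rotation" of the camera in the world. Camera axes: x right, y down, z forward; pixel columns grow to the right and rows downward; lengths in m; the calibration is good to about 2 mm. A picture is of the moment at which its call begins. There is no depth.
- workorder.close_job(): hands the job in, once; it reports no verdict.
The state is a dict: "time_s": time; "joints": joint angles; "qd": joint speeds; "joint_torque": joint torques, N m; "tcp_pos": TCP position; "eef_rot": TCP orientation; "contact_force": force on the tool from outside, world axes, zero at the start; "moment": the same for the moment, N m; "gripper_width": finger opening in m.
Only numpy, scipy, OpenCV 4.12 (cv2) and the standard library are available. Lean on these libraries where they do the work, as an engineer would, in place of code of your own. Each camera call takes 0.05 s, during which the arm holds its last target.

## Working session

There is one attempt and no reset: what is moved stays moved. The work goes in short steps, Python scripts to look and compute and a shell command to move; the robot and the scene stay as the last step left them, time stands still between calls to the robot, and variables do not carry over. Pictures are saved under pics/ and viewed, and the job is handed in when it is done.

```bash
mkdir -p pics; ls
python3 - <<'E'
from plant import sensors,cams
import cv2
s=sensors.get_state();print(s)
for n in ["scene","top","wrist"]:
    c=cams.capture(n);cv2.imwrite(f"pics/{n}0.png",c["image"][:,:,::-1])
    print(n,{k:v for k,v in c.items() if k!="image"})
E
```

```text
pics
{'time_s': 0.0, 'joints': array([-5.93539924e+01,  2.05914986e+01,  6.31798798e-01, -2.12642129e-02,
       -7.01336153e+01, -1.65053835e+01]), 'qd': array([ 0.01031497, -0.0472531 , -0.08174073,  0.09297527,  0.0490425 ,
       -0.05405592]), 'joint_torque': array([-2.65424587e-04, -5.82715845e+01,  2.93067706e+01,  6.99767411e+00,
        6.96237505e-03, -1.49798116e-04]), 'tcp_pos': array([ 0.16474424, -0.65407444,  0.22560335]), 'eef_rot': array([  4.41615709,  89.90456718, 108.54953869]), 'contact_force': array([ 0.36215926, -0.79668823,  1.0155173 ]), 'moment': array([-0.07045826, -0.05065919, -0.00465811]), 'gripper_width': 0.0877569230718262}
scene {'fov_y': 49.87521473916378, 'cx': 255.94226605485034, 'cy': 196.84366967719822, 'D': array([-0.13187458,  0.        ,  0.        ,  0.        ,  0.        ]), 'xyz': array([ 0.96469269, -0.72385648,  0.9532288 ]), 'rotation': array([-133.60304477,    0.96380359,   28.57116415])}
top {'fov_y': 44.39916078228311, 'cx': 254.00062606483087, 'cy': 199.19117081159212, 'D': array([0.04743326, 0.        , 0.        , 0.        , 0.        ]), 'xyz': array([0.41158673, 0.07251527, 1.22676689]), 'rotation': array([-174.11553309,   -1.59174071,  -90.74157451])}
wrist {'fov_y': 68.08348345710556, 'cx': 253.05961059219544, 'cy': 193.10256893148298, 'D': array([-0.02994184,  0.        ,  0.        ,  0.        ,  0.        ]), 'xyz': array([ 0.09057088, -0.67116667,  0.38324318]), 'rotation': array([ 1.63502280e+02, -6.80965104e-02,  1.04074416e+02])}
```

View pics/scene0.png

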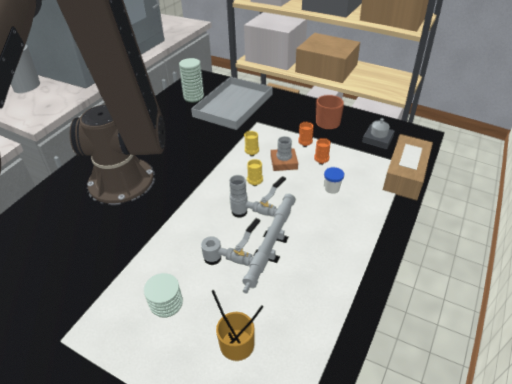

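View pics/top0.png

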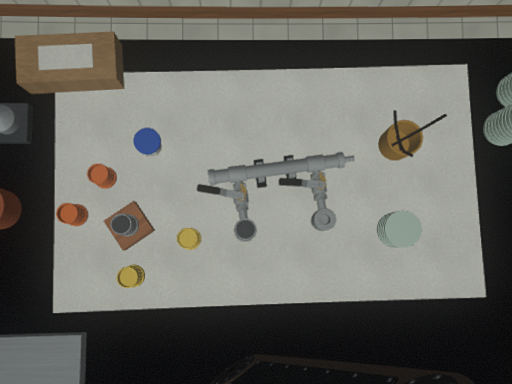

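View pics/wrist0.png

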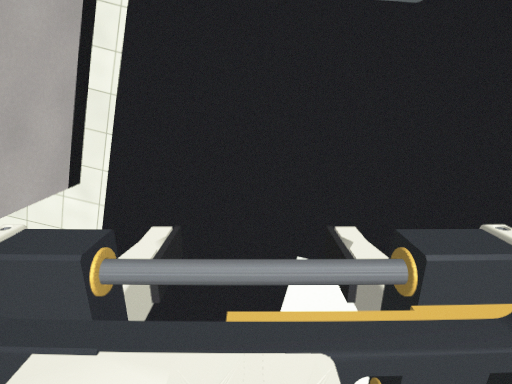

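```bash
cat > h.py <<'E'
import numpy as np,cv2
from scipy.spatial.transform import Rotation as R
from plant import sensors,cams
def K(c):
    f=192/np.tan(np.radians(c["fov_y"]/2)); return np.array([[f,0,c["cx"]],[0,f,c["cy"]],[0,0,1.]])
def Rc(c): return R.from_euler('xyz',c["rotation"],degrees=True).as_matrix()
def ray(c,uv):
    p=cv2.undistortPoints(np.array([[uv]],float),K(c),c["D"])[0,0]
    return c["xyz"],Rc(c)@np.array([p[0],p[1],1.])
def plane(c,uv,z):
    o,d=ray(c,uv); return o+d*(z-o[2])/d[2]
def proj(c,P):
    q=Rc(c).T@(np.array(P,float)-c["xyz"])
    return cv2.projectPoints(q.reshape(1,1,3),np.zeros(3),np.zeros(3),K(c),c["D"])[0].ravel()
def tri(c1,u1,c2,u2):
    o1,d1=ray(c1,u1);o2,d2=ray(c2,u2)
    A=np.stack([d1,-d2],1);t=np.linalg.lstsq(A,o2-o1,rcond=None)[0]
    a=o1+t[0]*d1;b=o2+t[1]*d2;return (a+b)/2,np.linalg.norm(a-b)
def crop(c,x0,y0,x1,y1,s,name):
    cv2.imwrite(name,cv2.resize(c["image"][y0:y1,x0:x1,::-1],None,fx=s,fy=s,interpolation=cv2.INTER_CUBIC))
E
python3 - <<'E'
from h import *
c=cams.capture("top")
a=cv2.resize(c["image"][190:260,90:160,::-1],None,fx=8,fy=8,interpolation=cv2.INTER_CUBIC)[:, :]
cv2.imwrite("pics/t_rest.png",a)
crop(c,185,140,365,250,4.4,"pics/t_man.png")
s=cams.capture("scene")
crop(s,190,125,310,275,4,"pics/s_man.png")
E
```

```text
(no output)
```

View pics/t_rest.png

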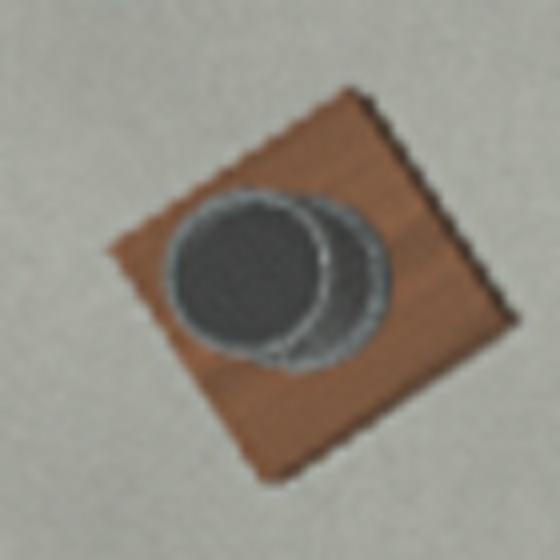

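View pics/t_man.png

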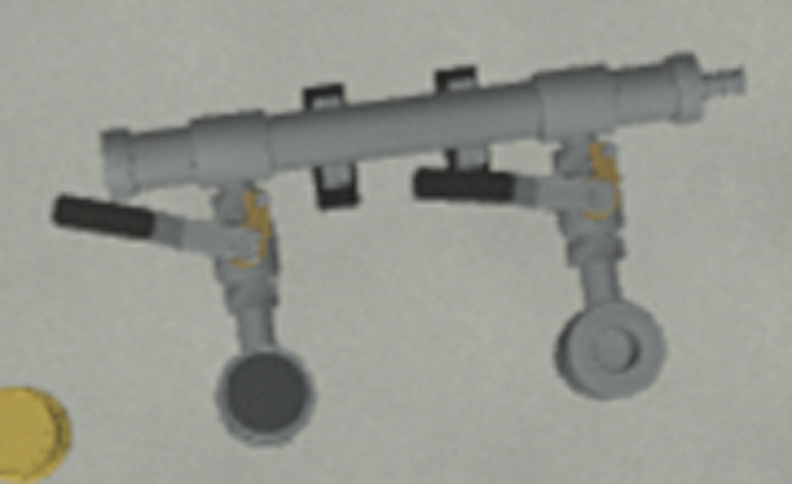

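View pics/s_man.png

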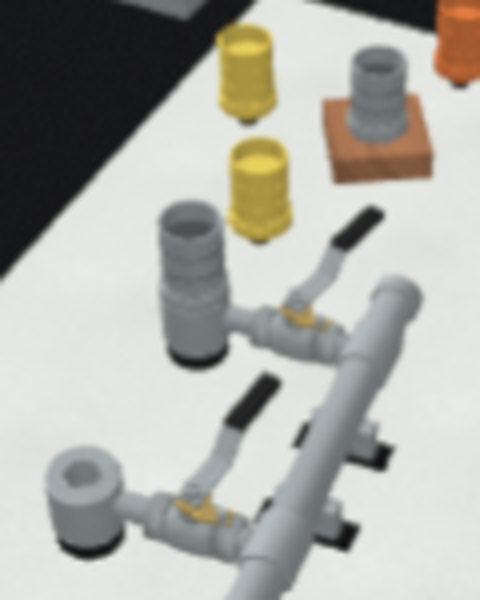

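Run:
```python
from h import *
c=cams.capture("top"); s=cams.capture("scene")
st=sensors.get_state();M=R.from_euler('xyz',st['eef_rot'],degrees=True).as_matrix();print("tool axes cols\n",M.round(3))
u=lambda x,y,x0,y0,k:(x0+(x+.5)/k-.5,y0+(y+.5)/k-.5)
print("funnel rim top",plane(c,u(246,272,90,190,8),.102),"flange",plane(c,u(305,283,90,190,8),.042))
print("funnel scene",plane(s,u(379,62,190,125,4),.102))
print("port top",plane(c,u(613,348,185,140,4.4),.066), plane(c,u(615,350,185,140,4.4),.066))
print("port scene",plane(s,u(85,475,190,125,4),.066))
print("oldfunnel",plane(c,u(265,391,185,140,4.4),.138),plane(s,u(191,221,190,125,4),.138))
e=u(600,197,185,140,4.4);print("stem",plane(c,e,.08))
for p in [(415,183),(515,188),(465,185)]: print("sleeve",plane(c,u(*p,185,140,4.4),.105))
h1=plane(c,u(118,160,185,140,4.4),.05);h2=plane(c,u(688,85,185,140,4.4),.05);print("hdr",h1,h2,np.degrees(np.arctan2(*( (h1-h2)[[0,1]]*[-1,1]))))
for n,p,z in [("dish",(400,229),.078),("cup",(147,139),.071),("pot",(400,138),.085),("yel",(189,238),.1),("yel2",(129,276),.1),("or",(98,174),.1),("or2",(70,213),.1)]: print(n,plane(c,p,z).round(3))
```

```text
tool axes cols
 [[-0.    -0.97  -0.244]
 [ 0.    -0.244  0.97 ]
 [-1.     0.     0.   ]]
funnel rim top [0.47242545 0.35659732 0.102     ] flange [0.47201286 0.35359224 0.042     ]
funnel scene [0.47519973 0.35314232 0.102     ]
port top [ 0.48048597 -0.13401055  0.066     ] [ 0.47934698 -0.13510705  0.066     ]
port scene [ 0.48442876 -0.13714648  0.066     ]
oldfunnel [0.45563269 0.06286312 0.138     ] [0.45859717 0.06044539 0.138     ]
stem [ 0.56444416 -0.12661243  0.08      ]
sleeve [ 0.5698088  -0.02082908  0.105     ]
sleeve [ 0.56653322 -0.07568113  0.105     ]
sleeve [ 0.56844924 -0.04825283  0.105     ]
hdr [0.59238335 0.14481893 0.05      ] [ 0.63328539 -0.18460164  0.05      ] 7.077826911475513
dish [ 0.453 -0.318  0.078]
cup [0.683 0.302 0.071]
pot [ 0.678 -0.325  0.085]
yel [0.436 0.195 0.1  ]
yel2 [0.35  0.335 0.1  ]
or [0.592 0.411 0.1  ]
or2 [0.499 0.474 0.1  ]
```

```bash
python3 -m handwheel '[0,-43.3,42.7,7.4, 0,-43.3,42.7,7.4, 0,-43.3,42.7,7.4, 0,-43.3,42.7,7.4, 0,-43.3,42.7,7.4, 0,-43.3,42.7,7.4, 0,-43.3,42.7,7.4, 0,-43.3,42.7,7.4, 0,-43.3,42.7,7.4, 0,-43.3,42.7,7.4]'
python3 - <<'E'
from h import *
c=cams.capture("wrist");cv2.imwrite("pics/w1.png",c["image"][:,:,::-1]);s=sensors.get_state();print(s["tcp_pos"],s["eef_rot"])
E
```

```text
time_s: 1.6
tcp_pos: [0.4815, -0.1324, 0.227]
eef_rot: [-92.5, 89.9, 4.3]
contact_force: [0.6, -0.9, 0.1]
gripper_width: 0.0878
[ 0.48390153 -0.12983499  0.22684174] [-81.73399213  89.87536116  15.13483997]
```

View pics/w1.png

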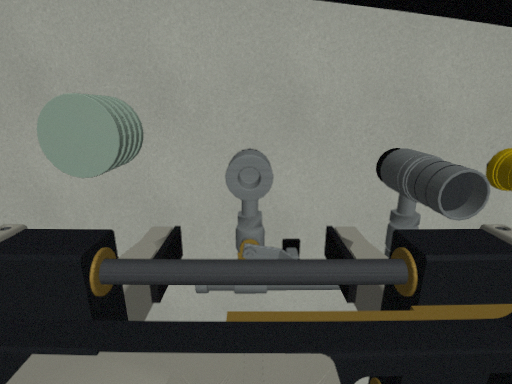

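Run:
```python
from h import *
c=cams.capture("wrist");crop(c,130,70,390,260,3,"pics/w1c.png")
print(sensors.get_state()["tcp_pos"]); print(c["xyz"],proj(c,[.4805,-.135,.066]))
print(R.from_euler('xyz',sensors.get_state()['eef_rot'],degrees=True).as_matrix().round(3))
```

```text
[ 0.48249332 -0.13158368  0.22667568]
[ 0.40751358 -0.13713551  0.38419776] [247.39854223 174.44296889]
[[ 0.001 -0.993 -0.121]
 [ 0.    -0.121  0.993]
 [-1.    -0.001  0.   ]]
```

View pics/w1c.png

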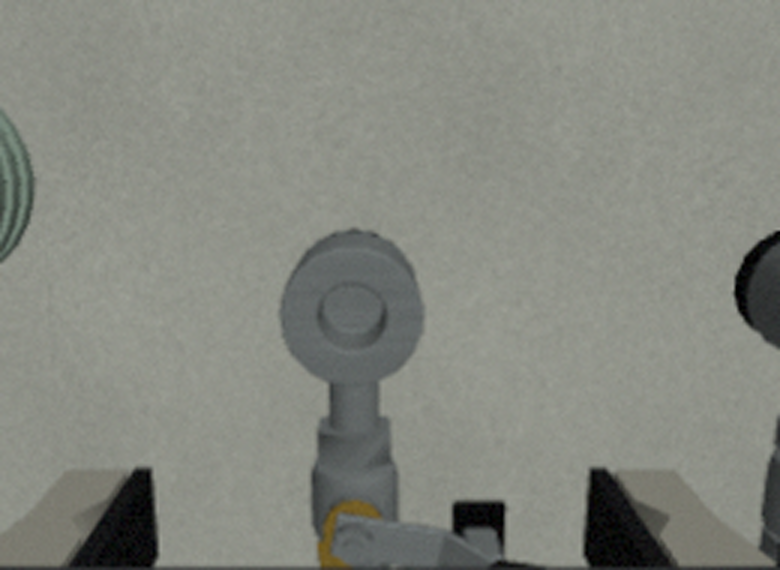

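```bash
python3 -m handwheel '[0,-5,48.5,0, 0,-5,48.5,0, 0,-5,48.5,0, 0,-5,48.5,0, 0,-5,48.5,0, 0,-5,48.5,0, 0,-5,48.5,0, 0,-5,48.5,0, 0,-5,48.5,0, 0,-5,48.5,0]'
python3 - <<'E'
from h import *
for i in range(4):
    c=cams.capture("wrist");s=sensors.get_state();print(s["tcp_pos"],c["xyz"])
crop(c,130,70,390,260,3,"pics/w2c.png");print(proj(c,[.473,.355,.102]))
print(R.from_euler('xyz',sensors.get_state()['eef_rot'],degrees=True).as_matrix().round(3))
E
```

```text
time_s: 2.95
tcp_pos: [0.473, 0.3523, 0.2262]
eef_rot: [134.3, 89.9, -129.0]
contact_force: [-0.6, 0.4, -0.1]
gripper_width: 0.0874
[0.47317405 0.3518852  0.22650737] [0.39704257 0.34538542 0.38379177]
[0.47331294 0.35170592 0.2267252 ] [0.39713598 0.34494514 0.38404271]
[0.47336865 0.35167342 0.22686599] [0.39721333 0.34473684 0.38424287]
[0.47342318 0.35174164 0.2269715 ] [0.39726478 0.34468452 0.38437947]
[254.59485277 186.27022892]
[[ 0.    -0.993 -0.116]
 [ 0.    -0.116  0.993]
 [-1.    -0.     0.   ]]
```

View pics/w2c.png

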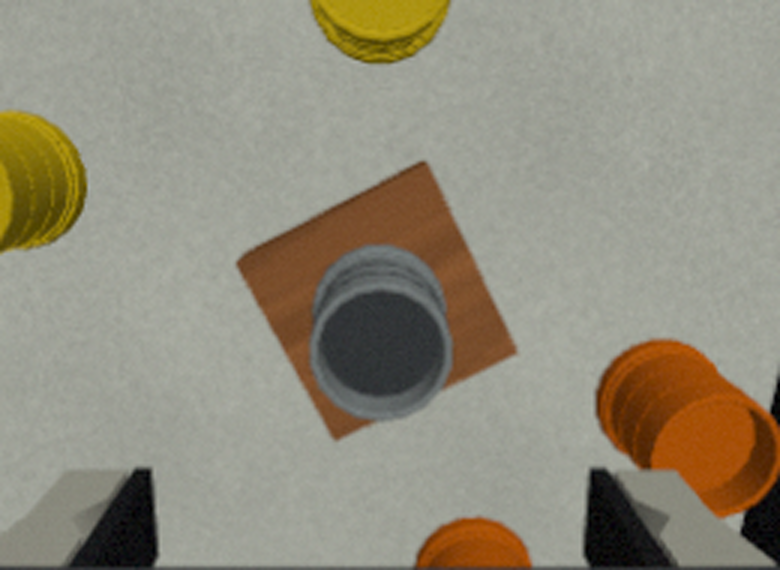

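Run:
```python
from h import *
c=cams.capture("wrist")
im=c["image"].astype(int);hsv=cv2.cvtColor(c["image"],cv2.COLOR_RGB2HSV)
print(plane(c,(256.8,186.8),.102))
# grey ring fit: Canny contour points of rim outer, fitted ellipse on non-brown low-saturation region
m=((hsv[...,1]<60)&(hsv[...,2]<150)).astype(np.uint8)
m[:150]=0;m[212:]=0;m[:,:225]=0;m[:,290:]=0
ys,xs=np.nonzero(m);print(xs.min(),xs.max(),ys.min(),ys.max())
dk=(hsv[...,2]<75)&(hsv[...,1]<90);dk[:155]=0;dk[212:]=0;dk[:,:225]=0;dk[:,290:]=0
dk=cv2.morphologyEx(dk.astype(np.uint8),cv2.MORPH_OPEN,np.ones((3,3)))
k=max(cv2.findContours(dk,0,1)[0],key=len);e=cv2.fitEllipse(k);print(e,plane(c,e[0],.101))
t=cams.capture("top")
print(proj(t,[.473,.357,.102]),proj(t,[.473,.353,.102]))
# print top-view inner dark ellipse
h=cv2.cvtColor(t["image"],cv2.COLOR_RGB2HSV);d=(h[...,2]<85)&(h[...,1]<60);d[:205]=0;d[242:]=0;d[:,:105]=0;d[:,132:]=0
k=max(cv2.findContours(d.astype(np.uint8),0,1)[0],key=len);e=cv2.fitEllipse(k);print(e,plane(t,e[0],.101))
```

```text
[0.47338314 0.3574161  0.102     ]
232 289 150 211
((256.993408203125, 184.192626953125), (33.6324577331543, 40.488243103027344), 97.07374572753906) [0.47086402 0.35732813 0.101     ]
[120.14376297 223.32156722] [121.86170656 223.29977663]
((121.43267059326172, 217.73263549804688), (22.88715171813965, 33.203548431396484), 165.25857543945312) [0.48625736 0.35447115 0.101     ]
```

```bash
python3 -m handwheel '[2,0,0.5,0, 5,0,0.5,0, 9,0,0.5,0, 12,0,0.5,0, 14,0,0.5,0, 15.5,0,0.5,0, 16.5,0,0.5,0, 17.3,0,0.5,0, 17.3,0,0.5,0, 17.3,0,0.5,0]'
python3 - <<'E'
from h import *
c=cams.capture("wrist");s=sensors.get_state();print(s["tcp_pos"],s["contact_force"])
cv2.imwrite("pics/w3.png",c["image"][:,:,::-1])
E
```

```text
time_s: 4.5
tcp_pos: [0.4729, 0.3581, 0.0541]
eef_rot: [-50.8, 89.9, 46.0]
contact_force: [0.8, -0.2, 0.2]
gripper_width: 0.0876
[0.472856   0.35812559 0.05418234] [0.36568903 0.0813488  0.21749427]
```

View pics/w3.png

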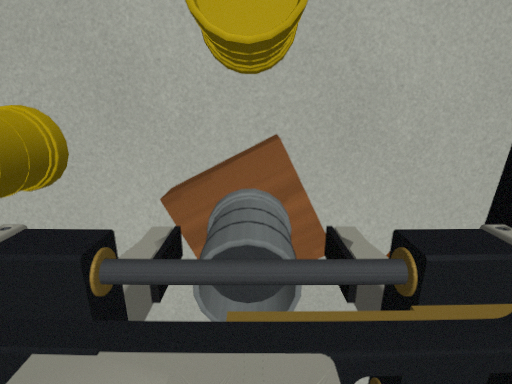

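The funnel's cup (about 248,240) sits between the open pads, with the tool centred on it. Closing now.

```bash
python3 -m handwheel '[0,0,0,0, 0,0,0,0, 0,0,0,0, 0,0,0,0, 0,0,0,0, 0,0,0,0, 0,0,0,0, 0,0,0,0, 0,0,0,0, 0,0,0,0]' 4.0 30; python3 -m handwheel '[-0.5,0,0,0, -1.5,0,0,0, -3,0,0,0, -5,0,0,0, -8,0,0,0, -11,0,0,0, -14,0,0,0, -16,0,0,0, -17,0,0,0, -17,0,0,0]'
python3 - <<'E'
from h import *
cams.capture("wrist");c=cams.capture("wrist");s=sensors.get_state();print(s["tcp_pos"],s["contact_force"],s["gripper_width"])
cv2.imwrite("pics/w4.png",c["image"][:,:,::-1])
M=R.from_euler('xyz',s['eef_rot'],degrees=True).as_matrix();print(M.round(4))
E
```

```text
time_s: 5.8
tcp_pos: [0.4725, 0.3576, 0.0536]
eef_rot: [146.7, 90.0, -116.5]
contact_force: [-1.6, -3.2, 2.7]
gripper_width: 0.0505
time_s: 7.05
tcp_pos: [0.4726, 0.358, 0.2244]
eef_rot: [-36.5, 89.9, 60.3]
contact_force: [0.5, -0.8, -2.4]
gripper_width: 0.0503
[0.47217497 0.35748484 0.22282599] [ 0.0709698   0.3812137  -2.28080543] 0.05015988731308851
[[-9.000e-04 -9.931e-01 -1.172e-01]
 [-6.000e-04 -1.172e-01  9.931e-01]
 [-1.000e+00  1.000e-03 -5.000e-04]]
```

View pics/w4.png

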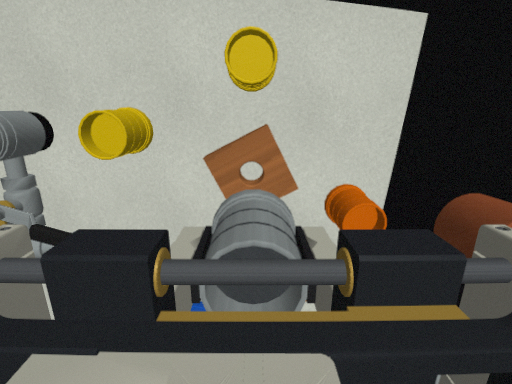

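```bash
python3 -m handwheel '[0,0.3,-3,0, 0,0.8,-8,0, 0,1.4,-14,0, 0,2,-20,0, 0,2.6,-26,0, 0,3.2,-32,0, 0,3.8,-38,0, 0,4.4,-43.5,0, 0,4.8,-47.5,0, 0,4.9,-49,0]'
python3 -m handwheel '[0,0,0,0, 0,0,0,0, 0,0,0,0, 0,0,0,0, 0,0,0,0, 0,0,0,0, 0,0,0,0, 0,0,0,0, 0,0,0,0, 0,0,0,0]'
python3 - <<'E'
from h import *
c=cams.capture("wrist");s=sensors.get_state();print(s["tcp_pos"],s["contact_force"],s["gripper_width"])
cv2.imwrite("pics/w5.png",c["image"][:,:,::-1])
for n in("top","scene"):
    d=cams.capture(n);q=proj(d,[.481,-.135,.11]).astype(int);crop(d,q[0]-50,q[1]-50,q[0]+50,q[1]+50,6,f"pics/{n}5.png")
E
```

```text
time_s: 8.4
tcp_pos: [0.48, -0.1371, 0.2228]
eef_rot: [88.7, 89.9, -174.8]
contact_force: [-0.0, 0.4, -2.6]
gripper_width: 0.05
time_s: 9.65
tcp_pos: [0.4814, -0.1346, 0.2235]
eef_rot: [138.7, 90.0, -124.6]
contact_force: [0.1, 0.3, -2.5]
gripper_width: 0.05
[ 0.48142884 -0.13460399  0.22355698] [ 0.11576641  0.06078679 -2.52004172] 0.05025161339379726
```

View pics/w5.png

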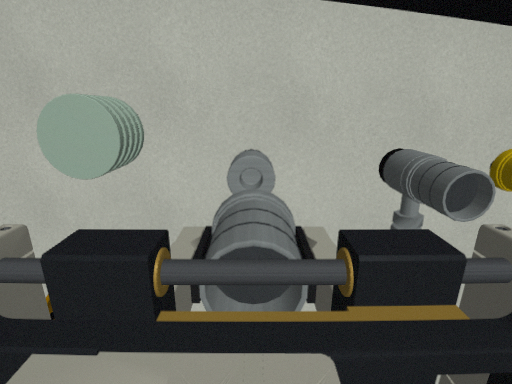

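View pics/scene5.png

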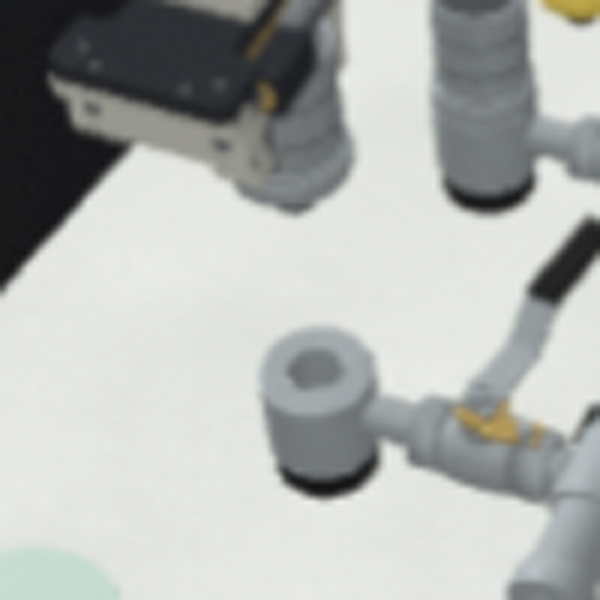

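Run:
```python
from h import *
c=cams.capture("wrist");im=c["image"].copy()
b=cv2.resize(im[140:330,180:320],None,fx=4,fy=4,interpolation=cv2.INTER_CUBIC)
t=np.linspace(0,2*np.pi,60)
def circ(x,y,z,r,col):
    for a in t:
        u=proj(c,[x+r*np.cos(a),y+r*np.sin(a),z]); cv2.circle(b,(int((u[0]-180+.5)*4),int((u[1]-140+.5)*4)),1,col,-1)
X,Y=.481,-.135
circ(X,Y,.066,.028,(255,0,0));circ(X,Y,.066,.013,(255,0,0))
tp=sensors.get_state()["tcp_pos"];circ(tp[0],tp[1],tp[2]+.049,.025,(0,255,0));circ(tp[0],tp[1],tp[2]-.011,.028,(0,255,0))
cv2.imwrite("pics/w5o.png",b[:,:,::-1]); print(tp)
```

```text
[ 0.48142821 -0.13460044  0.22355605]
```

View pics/w5o.png

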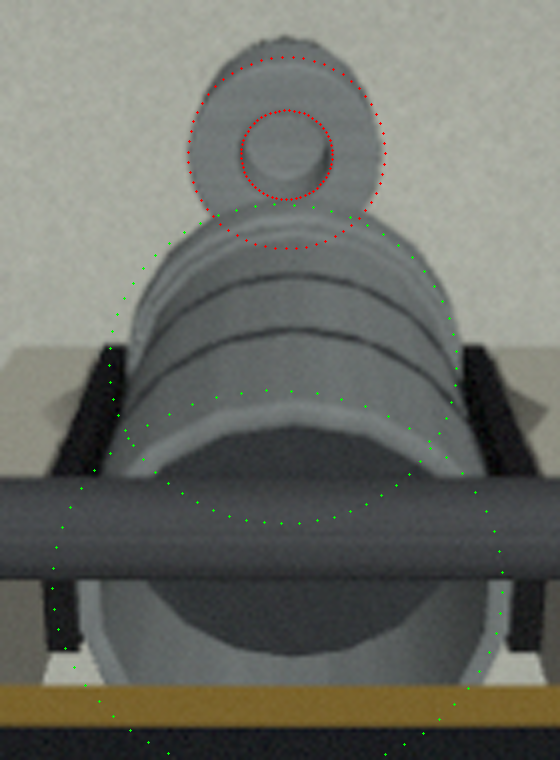

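```bash
python3 -m handwheel '[1,0,-0.1,0, 3,0,-0.1,0, 5,0,-0.1,0, 7,0,-0.1,0, 8.3,0,-0.1,0, 9.2,0,-0.1,0, 9.8,0,-0.1,0, 9.8,0,-0.1,0, 9.8,0,-0.1,0, 9.8,0,-0.1,0]'
python3 - <<'E'
from h import *
c=cams.capture("wrist");s=sensors.get_state();print(s["tcp_pos"],s["contact_force"],s["gripper_width"])
crop(c,190,150,320,290,4,"pics/w6.png")
for n in("top","scene"):
    d=cams.capture(n);q=proj(d,[.481,-.135,.09]).astype(int);print(n,q);crop(d,q[0]-30,q[1]-35,q[0]+30,q[1]+25,10,f"pics/{n}6.png")
E
```

```text
time_s: 11.1
tcp_pos: [0.4819, -0.1355, 0.126]
eef_rot: [-91.4, 89.9, 5.3]
contact_force: [0.3, -0.3, -2.2]
gripper_width: 0.0501
[ 0.48178994 -0.13554448  0.12594781] [-0.55779893 -0.27754999 -1.51393736] 0.050140905839800125
top [326 217]
scene [209 236]
```

View pics/w6.png

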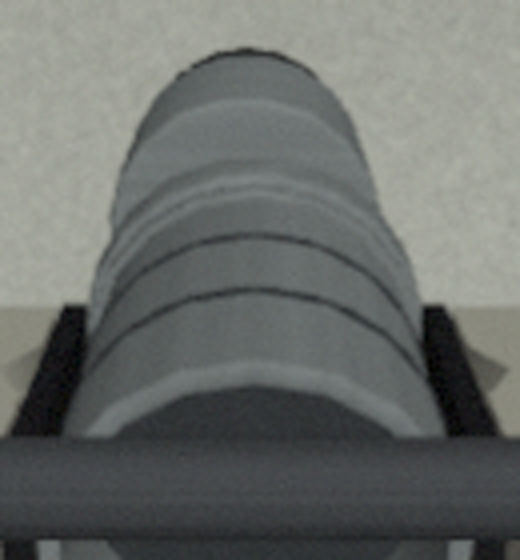

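View pics/scene6.png

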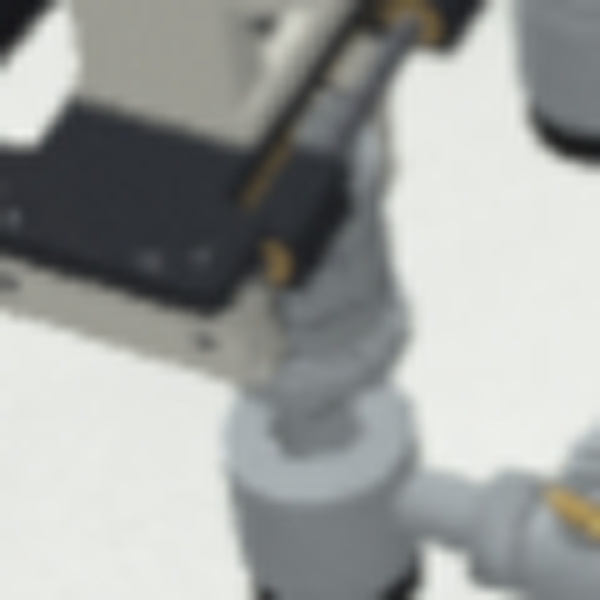

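View pics/top6.png

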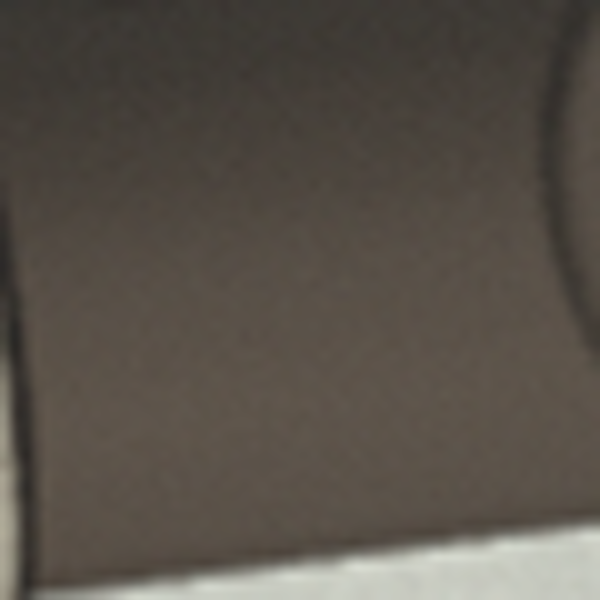

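Run:
```python
from h import *
tp=sensors.get_state()["tcp_pos"]
t=np.linspace(0,2*np.pi,60)
for n,(x0,y0,w,hh),k in (("wrist",(190,150,130,140),4),("scene",(179,201,60,60),10)):
    c=cams.capture(n);b=cv2.resize(c["image"][y0:y0+hh,x0:x0+w],None,fx=k,fy=k,interpolation=cv2.INTER_CUBIC)
    def circ(x,y,z,r,col):
        for a in t:
            u=proj(c,[x+r*np.cos(a),y+r*np.sin(a),z]); cv2.circle(b,(int((u[0]-x0+.5)*k),int((u[1]-y0+.5)*k)),1,col,-1)
    circ(.481,-.135,.066,.028,(255,0,0));circ(.481,-.135,.066,.013,(255,0,0))
    z=tp[2]-.045
    circ(tp[0],tp[1],z+.094,.025,(0,255,0));circ(tp[0],tp[1],z+.034,.028,(0,255,0));circ(tp[0],tp[1],z,.0095,(0,255,255))
    cv2.imwrite(f"pics/{n}7.png",b[:,:,::-1])
```

```text
(no output)
```

View pics/wrist7.png

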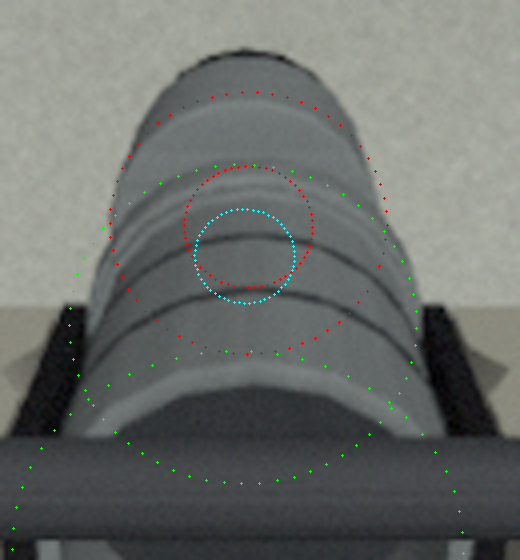

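View pics/scene7.png

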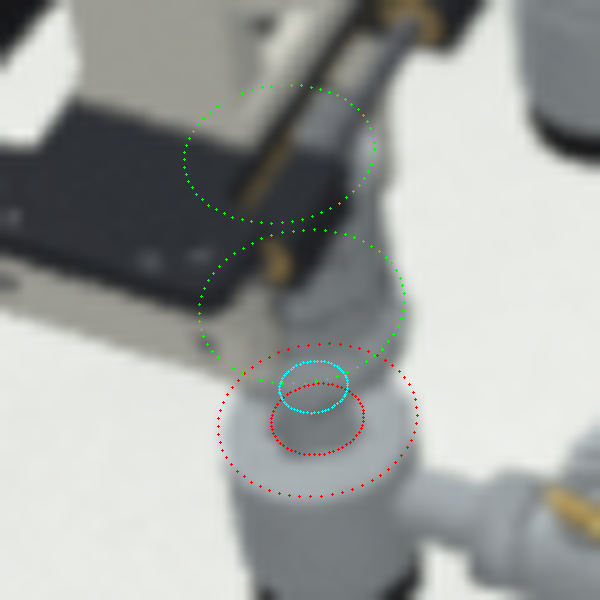

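```bash
python3 -m handwheel '[0,0,-0.15,0, 0.3,0,-0.15,0, 0.6,0,-0.15,0, 0.8,0,-0.15,0, 1.0,0,-0.15,0, 1.2,0,-0.15,0, 1.4,0,-0.15,0, 1.6,0,-0.15,0, 1.8,0,-0.15,0, 1.8,0,-0.15,0]'
python3 - <<'E'
from h import *
c=cams.capture("wrist");s=sensors.get_state();print(s["tcp_pos"],s["contact_force"],s["moment"],s["gripper_width"])
crop(c,190,150,320,290,4,"pics/w8.png")
d=cams.capture("scene");crop(d,179,201,239,261,10,f"pics/scene8.png")
E
```

```text
time_s: 12.6
tcp_pos: [0.4816, -0.1371, 0.1074]
eef_rot: [87.9, 90.0, -175.4]
contact_force: [-0.2, -0.0, -1.6]
gripper_width: 0.0502
[ 0.48170805 -0.13705227  0.10752068] [ 0.55757017 -1.30670076 -2.32414976] [ 0.01415198  0.01764336 -0.00674664] 0.050068508692799975
```

View pics/w8.png

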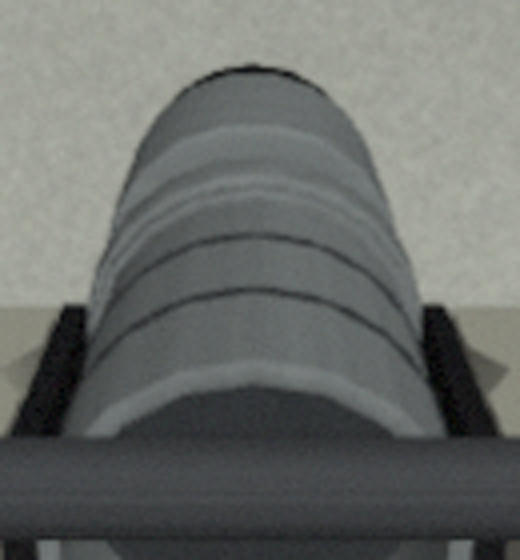

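View pics/scene8.png

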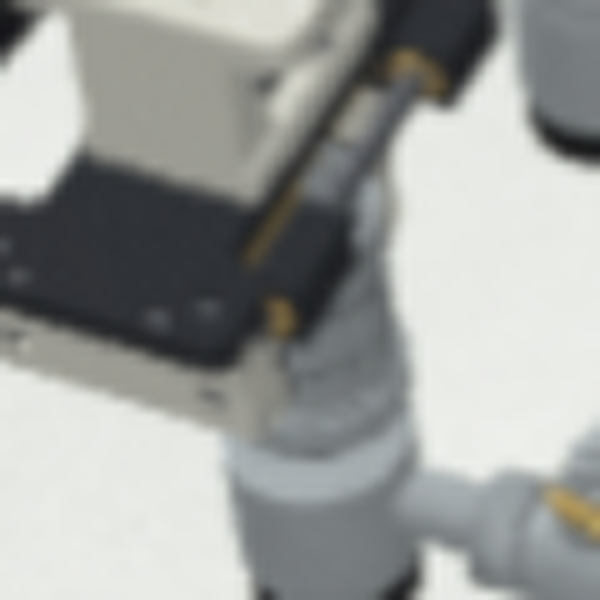

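```bash
python3 -m handwheel '[0.15,0,0,0, 0.3,0,0,0, 0.45,0,0,0, 0.6,0,0,0, 0.7,0,0,0, 0.8,0,0,0, 0.9,0,0,0, 1.0,0,0,0, 1.0,0,0,0, 1.0,0,0,0]'
python3 - <<'E'
from h import *
c=cams.capture("wrist");s=sensors.get_state();print(s["tcp_pos"],s["contact_force"],s["moment"],s["gripper_width"])
d=cams.capture("scene");crop(d,179,201,239,261,10,f"pics/scene9.png")
E
```

```text
time_s: 13.95
tcp_pos: [0.4818, -0.137, 0.0976]
eef_rot: [-106.6, 90.0, -9.9]
contact_force: [0.1, -0.6, -2.4]
gripper_width: 0.0504
[ 0.48176569 -0.13705817  0.09758801] [ 0.33183016  0.3885127  -2.75837313] [ 0.01728941  0.0330544  -0.01342222] 0.050449390925489904
```

View pics/scene9.png

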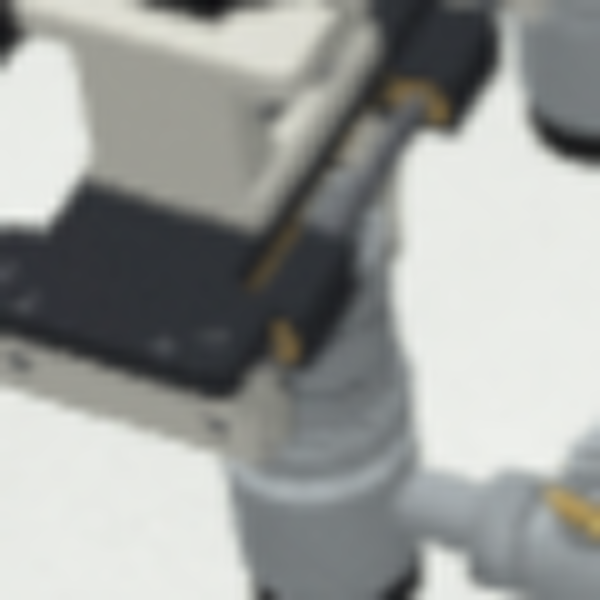

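```bash
python3 -m handwheel '[0.05,0,0,0, 0.1,0,0,0, 0.15,0,0,0, 0.2,0,0,0, 0.25,0,0,0, 0.3,0,0,0, 0.35,0,0,0, 0.4,0,0,0, 0.4,0,0,0, 0.4,0,0,0]'
python3 -c "
from plant import sensors
s=sensors.get_state();print(s['tcp_pos'],s['contact_force'],s['moment'])"
```

```text
time_s: 15.3
tcp_pos: [0.4817, -0.1371, 0.0936]
eef_rot: [-118.6, 90.0, -21.8]
contact_force: [-1.1, 0.9, -2.6]
gripper_width: 0.0501
[ 0.48174617 -0.13706385  0.09357686] [-1.0892132   0.94930396 -2.64301002] [0.00857986 0.01809329 0.02856507]
```

```bash
python3 -m handwheel '[0.05,0,0,0, 0.1,0,0,0, 0.15,0,0,0, 0.2,0,0,0, 0.2,0,0,0, 0.25,0,0,0, 0.3,0,0,0, 0.3,0,0,0, 0.3,0,0,0, 0.3,0,0,0]'
python3 - <<'E'
from h import *
c=cams.capture("wrist");s=sensors.get_state();print(s["tcp_pos"],s["contact_force"],s["moment"],s["gripper_width"])
d=cams.capture("scene");crop(d,179,201,239,261,10,f"pics/scene10.png")
E
```

```text
time_s: 16.55
tcp_pos: [0.4817, -0.137, 0.0906]
eef_rot: [-78.2, 90.0, 18.5]
contact_force: [-0.3, -1.0, -2.3]
gripper_width: 0.0501
[ 0.48172701 -0.13706591  0.09056755] [ 0.57701591  1.26001286 -2.73375103] [ 0.01585768 -0.0088243  -0.04400838] 0.05049839299533959
```

View pics/scene10.png

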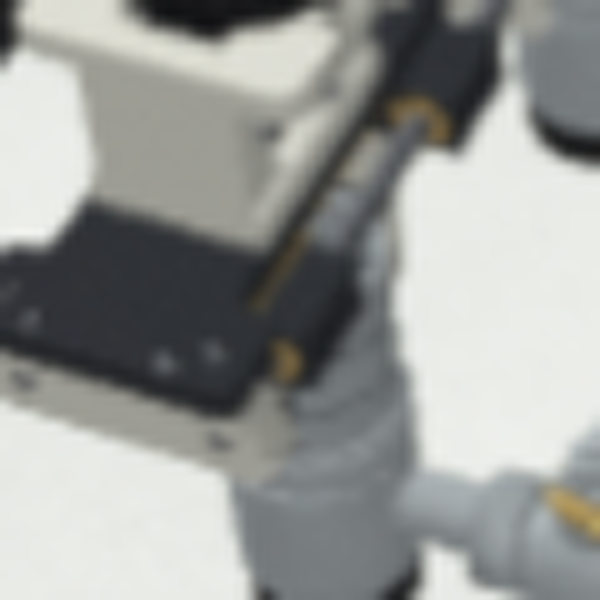

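```bash
python3 -m handwheel '[0.03,0,0,0, 0.06,0,0,0, 0.08,0,0,0, 0.1,0,0,0, 0.12,0,0,0, 0.14,0,0,0, 0.15,0,0,0, 0.15,0,0,0, 0.15,0,0,0, 0.15,0,0,0]'
python3 -c "
from plant import sensors
s=sensors.get_state();print(s['tcp_pos'],s['contact_force'],s['moment'])"
```

```text
time_s: 17.9
tcp_pos: [0.4818, -0.1371, 0.0895]
eef_rot: [-110.1, 90.0, -13.3]
contact_force: [-4.1, 1.5, 5.3]
gripper_width: 0.0503
[ 0.48177511 -0.13705124  0.08953218] [-4.1222333   1.51350313  5.26264492] [0.54368013 0.9981479  0.03410007]
```

```bash
python3 -m handwheel '[0,0,0,0, 0,0,0,0, 0,0,0,0, 0,0,0,0, 0,0,0,0, 0,0,0,0, 0,0,0,0, 0,0,0,0, 0,0,0,0, 0,0,0,0]' 7.5
python3 - <<'E'
from h import *
c=cams.capture("wrist");s=sensors.get_state();print(s["tcp_pos"],s["contact_force"],s["moment"],s["gripper_width"])
crop(c,190,150,320,290,4,"pics/w11.png")
d=cams.capture("scene");crop(d,179,201,239,261,10,f"pics/scene11.png")
E
```

```text
time_s: 19.15
tcp_pos: [0.4817, -0.137, 0.089]
eef_rot: [62.0, 90.0, 158.7]
contact_force: [0.3, 0.1, -0.2]
gripper_width: 0.0747
[ 0.48174367 -0.13704534  0.08907462] [-0.40450765  0.15580077  0.15329244] [ 0.01451915 -0.00144894  0.06779691] 0.07505361070572829
```

View pics/scene11.png

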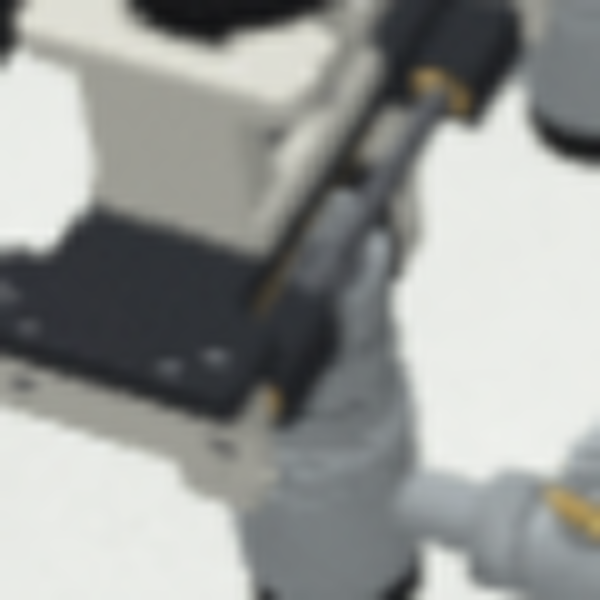

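View pics/w11.png

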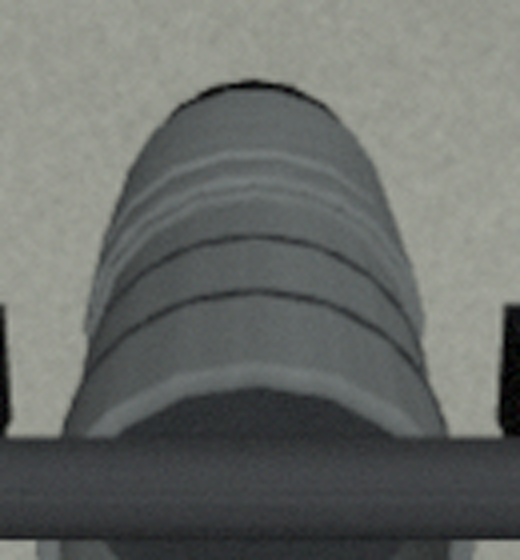

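```bash
python3 -m handwheel '[-0.5,0,0,0, -1.5,0,0,0, -3,0,0,0, -5,0,0,0, -7,0,0,0, -9,0,0,0, -11,0,0,0, -12,0,0,0, -12,0,0,0, -12,0,0,0]'
python3 - <<'E'
from h import *
c=cams.capture("wrist");s=sensors.get_state();print(s["tcp_pos"],s["contact_force"])
cv2.imwrite("pics/w12.png",cv2.resize(c["image"][130:290,140:370,::-1],None,fx=3,fy=3,interpolation=cv2.INTER_CUBIC))
d=cams.capture("scene");crop(d,190,170,310,290,5,"pics/scene12.png")
d=cams.capture("top");crop(d,185,130,365,250,4.4,"pics/top12.png")
E
```

```text
time_s: 20.5
tcp_pos: [0.4813, -0.137, 0.2085]
eef_rot: [70.7, 89.9, 167.4]
contact_force: [-0.5, -0.6, 0.2]
gripper_width: 0.0746
[ 0.48125098 -0.13702255  0.20831844] [-0.5912732  -0.43648515 -0.50511539]
```

View pics/scene12.png

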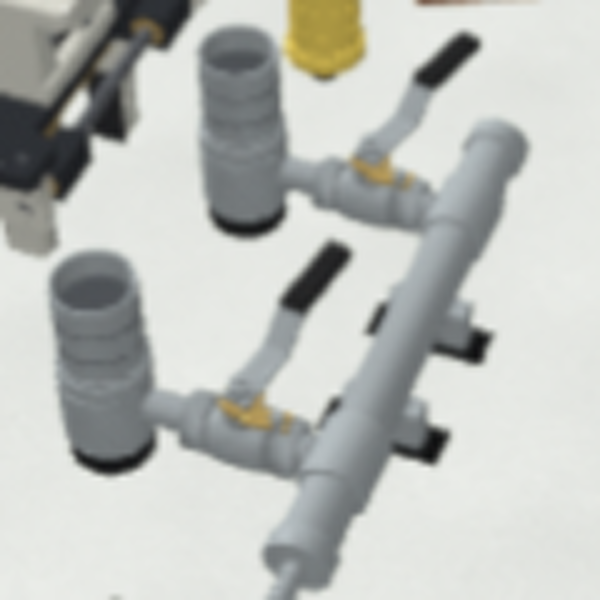

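View pics/w12.png

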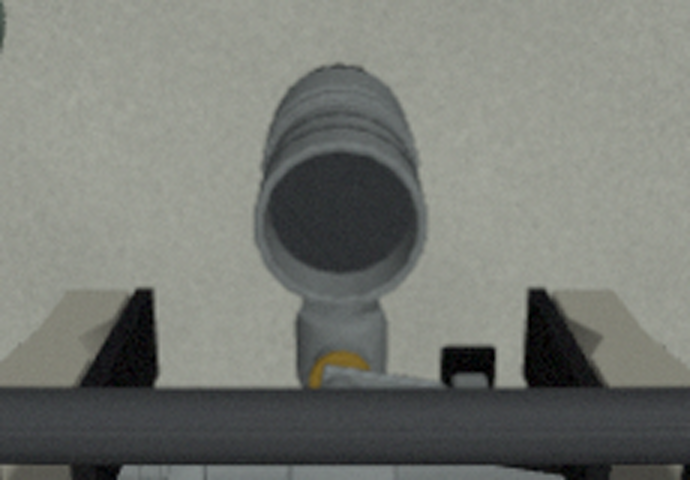

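View pics/top12.png

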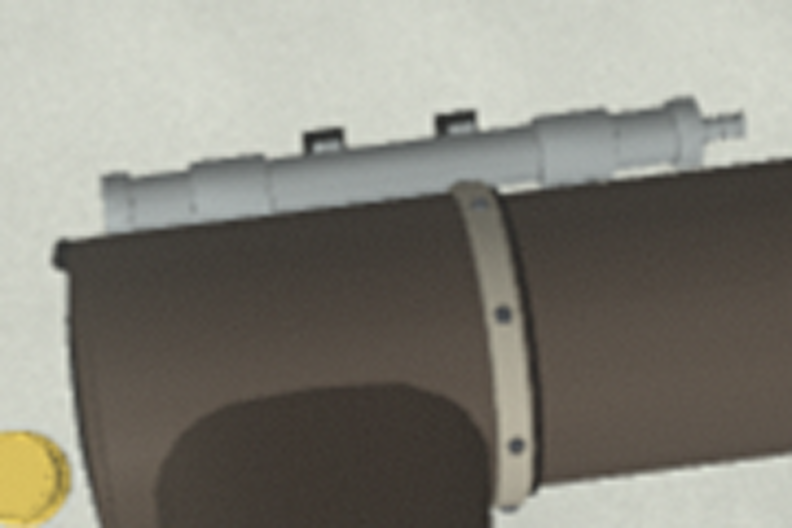

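```bash
python3 -m handwheel '[0,-2,2.5,4, 0,-4.5,5.5,8, 0,-6.7,8.3,13, 0,-6.7,8.3,13, 0,-6.7,8.3,13, 0,-6.7,8.3,13, 0,-6.7,8.3,13, 0,-6.7,8.3,13, 0,-6.7,8.3,13, 0,-6.7,8.3,13]' 0
python3 - <<'E'
from h import *
c=cams.capture("wrist");s=sensors.get_state();print(s["tcp_pos"],s["contact_force"],s["joints"],s["gripper_width"])
M=R.from_euler('xyz',s['eef_rot'],degrees=True).as_matrix();print(M.round(4))
cv2.imwrite("pics/w13.png",c["image"][:,:,::-1])
d=cams.capture("scene");crop(d,190,170,310,290,5,"pics/scene13.png")
E
```

```text
time_s: 21.9
tcp_pos: [0.5385, -0.0468, 0.2091]
eef_rot: [-32.2, 90.0, 51.5]
contact_force: [-0.4, 0.7, -0.3]
gripper_width: 0.0007
[ 0.53852288 -0.04678026  0.20910789] [-0.50585995 -0.16139389 -0.20652644] [ 1.58172012e+01  8.62715820e+00 -1.78153710e+01 -1.06908621e-03
 -6.35511281e+01 -1.12076421e+02] 0.00037669266644907527
[[ 1.00e-04 -9.94e-01  1.09e-01]
 [ 0.00e+00  1.09e-01  9.94e-01]
 [-1.00e+00 -1.00e-04  1.00e-04]]
```

View pics/scene13.png

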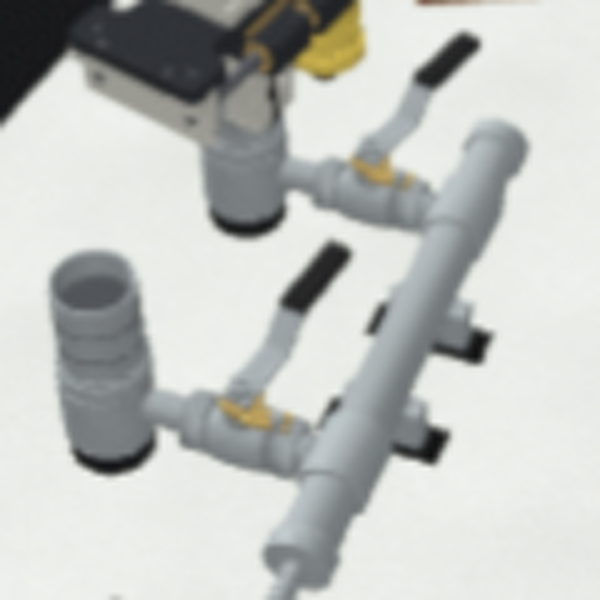

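View pics/w13.png

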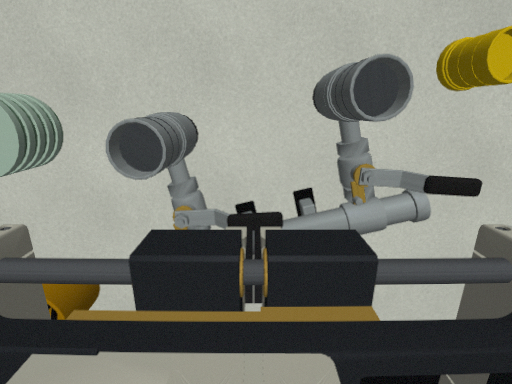

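Run:
```python
from h import *
c=cams.capture("wrist")
for p in[(228,219),(255,219),(282,219)]: print(plane(c,p,.105))
d=cams.capture("scene")
for p in[(290,302),(343,251),(317,277)]: print(plane(d,(190+p[0]/5,170+p[1]/5),.102))
crop(c,170,150,330,240,5,"pics/w14.png")
```

```text
[ 0.56322973 -0.07256072  0.105     ]
[ 0.56615091 -0.04606682  0.105     ]
[ 0.56908684 -0.01957457  0.105     ]
[ 0.56935858 -0.07364608  0.102     ]
[ 0.57697497 -0.02613422  0.102     ]
[ 0.57354994 -0.05036227  0.102     ]
```

View pics/w14.png

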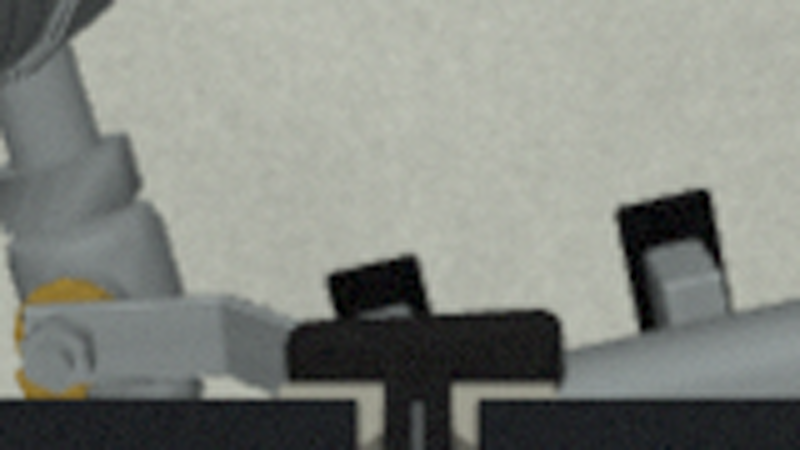

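```bash
python3 -m handwheel '[1,0,0,0, 3,0,0,0, 5.5,0,0,0, 8,0,0,0, 10,0,0,0, 11.2,0,0,0, 11.9,0,0,0, 12.2,0,0,0, 12.2,0,0,0, 12.2,0,0,0]'
python3 - <<'E'
from h import *
c=cams.capture("wrist");s=sensors.get_state();print(s["tcp_pos"],s["contact_force"],s["moment"])
cv2.imwrite("pics/w15.png",c["image"][:,:,::-1])
d=cams.capture("scene");crop(d,190,170,310,290,5,"pics/scene15.png")
E
```

```text
time_s: 23.35
tcp_pos: [0.5389, -0.0467, 0.0876]
eef_rot: [-72.9, 89.9, 10.8]
contact_force: [-0.5, -0.5, 0.7]
gripper_width: 0.0004
[ 0.53883233 -0.0466974   0.08757528] [0.41355535 0.89608462 0.534344  ] [ 0.0120303  -0.03126913 -0.03075602]
```

View pics/scene15.png

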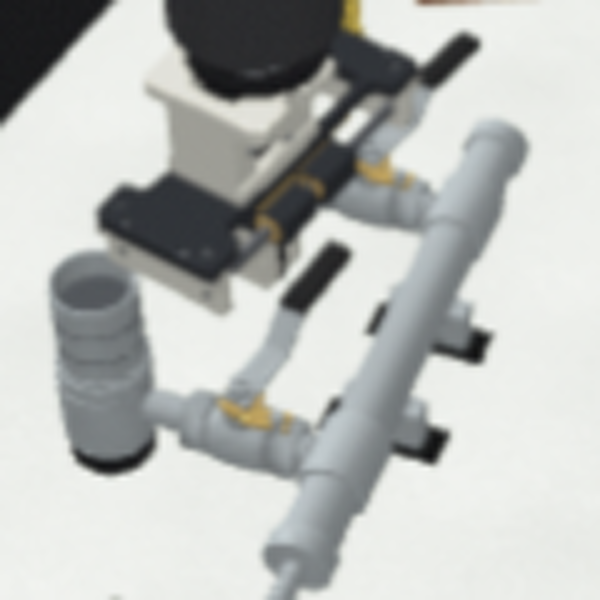

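View pics/w15.png

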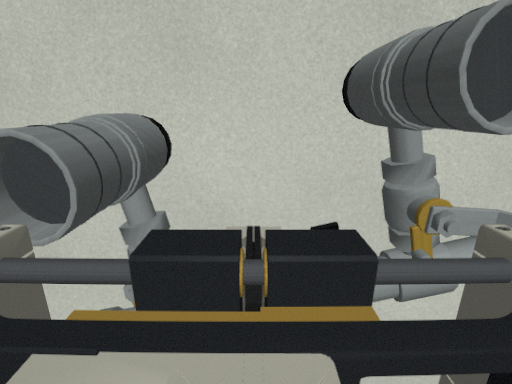

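```bash
python3 -m handwheel '[0,-0.4,0,0, 0,-0.8,0,0, 0,-1.0,0,0, 0,-1.2,0,0, 0,-1.4,0,1, 0,-1.6,0,2, 0,-1.8,0,3, 0,-2.0,0,4, 0,-2.2,0,5, 0,-2.2,0,5]'
python3 - <<'E'
from h import *
s=sensors.get_state();print(s["tcp_pos"],s["contact_force"],s["moment"])
d=cams.capture("scene");crop(d,190,170,310,290,5,"pics/scene16.png")
E
```

```text
time_s: 24.7
tcp_pos: [0.5586, -0.0485, 0.0862]
eef_rot: [88.1, 89.8, 166.8]
contact_force: [-6.3, 6.0, 0.9]
gripper_width: 0.0002
[ 0.55857439 -0.04845234  0.08620808] [-6.25815148  5.95810648  0.89610692] [2.17987588 1.94284639 0.12925376]
```

View pics/scene16.png

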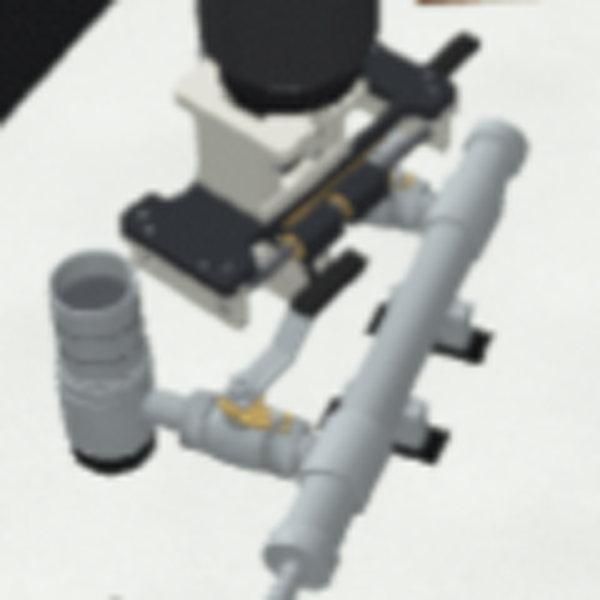

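```bash
python3 -m handwheel '[0,-0.33,0.09,2.5, 0,-0.66,0.17,5, 0,-1.0,0.23,7.5, 0,-1.34,0.28,10, 0,-1.68,0.31,12.5, 0,-2.02,0.33,15, 0,-2.37,0.33,17.5, 0,-2.71,0.32,20, 0,-2.71,0.32,20, 0,-2.71,0.32,20]'
python3 - <<'E'
from h import *
s=sensors.get_state();print(s["tcp_pos"],s["contact_force"],s["moment"],s["joints"][5])
M=R.from_euler('xyz',s['eef_rot'],degrees=True).as_matrix();print(M.round(3), "axes force",M.T@s["contact_force"])
S=np.array([.566,-.1265]);p=s["tcp_pos"][:2]-S;e1=-M[:2,1];e2=M[:2,2];print("e1,e2",e1@p,e2@p)
d=cams.capture("scene");crop(d,190,170,310,290,5,"pics/scene17.png")
E
```

```text
time_s: 26.0
tcp_pos: [0.5863, -0.0507, 0.0862]
eef_rot: [105.3, 89.9, 164.0]
contact_force: [-3.3, 4.5, 0.3]
gripper_width: 0.0003
[ 0.58634803 -0.05068258  0.08623038] [-3.31257494  4.47444676  0.251337  ] [1.53063271 1.12431323 0.09117683] -135.24631032737005
[[-0.003 -0.855  0.519]
 [ 0.001  0.519  0.855]
 [-1.     0.003 -0.001]] axes force [-0.23983207  5.15492874  2.10385053]
e1,e2 -0.021976684597417154 0.07536145731827781
```

View pics/scene17.png

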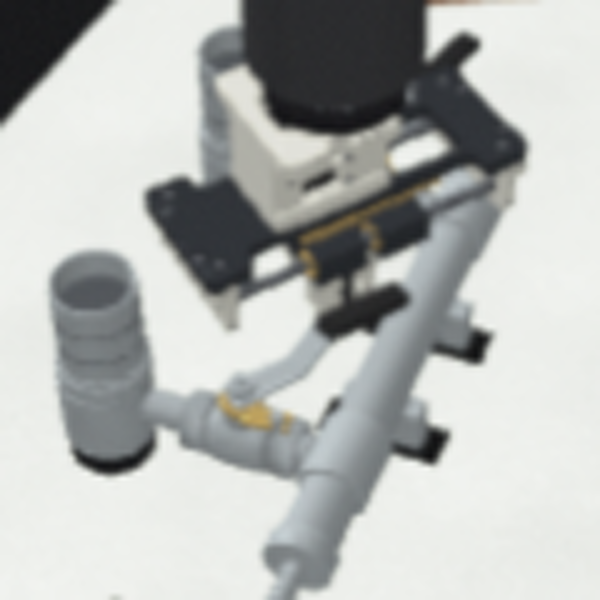

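```bash
python3 -m handwheel '[0,1,0,0, 0,2,0,0, 0,3,0,-5, 0,3,0,-15, 0,3,0,-25, 0,3,0,-35, 0,3,0,-45, 0,3,0,-55, 0,3,0,-65, 0,3,0,-75]' && python3 -m handwheel '[0,0,0,-10.5, 0,0,0,-21, 0,0,0,-31.5, 0,0,0,-42, 0,0,0,-52.5, 0,0,0,-63, 0,0,0,-73.5, 0,0,0,-84, 0,0,0,-94.5, 0,0,0,-105]'
python3 - <<'E'
from h import *
s=sensors.get_state();print(s["tcp_pos"],s["contact_force"],s["joints"])
cams.capture("wrist");cams.capture("wrist");cams.capture("wrist");c=cams.capture("wrist");s=sensors.get_state()
M=R.from_euler('xyz',s['eef_rot'],degrees=True).as_matrix();print(M.round(3),s["tcp_pos"])
cv2.imwrite("pics/w18.png",c["image"][:,:,::-1])
d=cams.capture("scene");crop(d,190,170,310,290,5,"pics/scene18.png")
E
```

```text
time_s: 27.3
tcp_pos: [0.5616, -0.0355, 0.0874]
eef_rot: [-130.2, 90.0, 3.9]
contact_force: [0.8, -0.2, 0.8]
gripper_width: 0.0006
time_s: 28.55
tcp_pos: [0.5617, -0.0355, 0.0874]
eef_rot: [125.1, 90.0, 4.2]
contact_force: [0.1, -0.9, -0.1]
gripper_width: 0.0007
[ 0.56166618 -0.0355187   0.08737786] [ 0.07350865 -0.93878514 -0.06942132] [ 1.63128016e+01  1.75528957e+01 -2.39149231e+01  1.01692366e-02
 -4.84968262e+01  4.27769854e+01]
[[ 0.     0.853 -0.523]
 [ 0.    -0.523 -0.853]
 [-1.     0.    -0.   ]] [ 0.56176981 -0.03560131  0.08728801]
```

View pics/scene18.png

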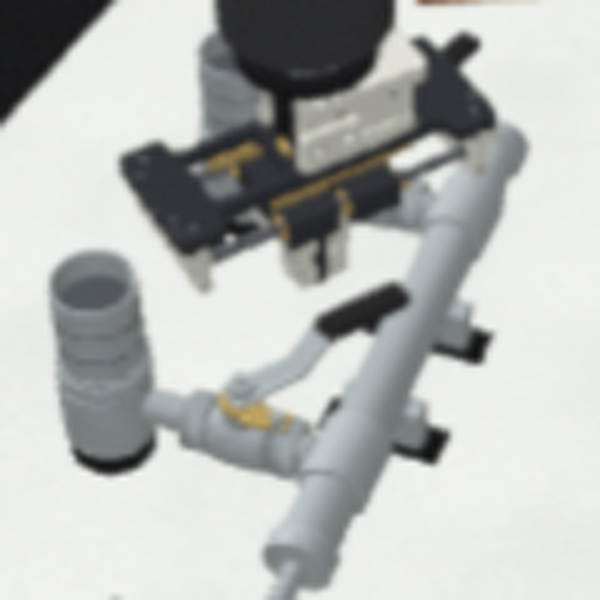

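View pics/w18.png

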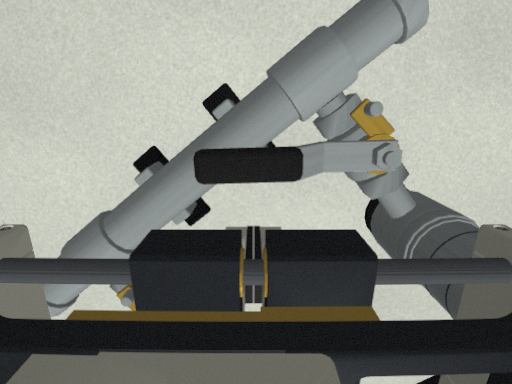

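```bash
python3 -m handwheel '[0,1.2,0,0, 0,2.2,0,0, 0,2.7,0,0, 0,3.3,-0.09,2.5, 0,3.63,-0.17,5, 0,3.97,-0.23,7.5, 0,4.31,-0.28,10, 0,4.65,-0.31,12.5, 0,4.99,-0.33,15, 0,4.99,-0.33,15]'
cat > st.py <<'E'
from h import *
import sys
s=sensors.get_state();print(s["tcp_pos"],s["contact_force"].round(2),s["joints"].round(1)[5])
M=R.from_euler('xyz',s['eef_rot'],degrees=True).as_matrix();f=M.T@s["contact_force"];print("heading",np.degrees(np.arctan2(-M[1,2],-M[0,2])).round(2), "tool-axes force",f.round(2),"|F|xy",np.hypot(*s["contact_force"][:2]).round(2))
S=np.array([.566,-.1265]);p=s["tcp_pos"][:2]-S;e1=M[:2,1];e2=-M[:2,2];print("e1,e2",e1@p,e2@p)
if len(sys.argv)>1:
    c=cams.capture("wrist");cv2.imwrite(f"pics/w{sys.argv[1]}.png",c["image"][:,:,::-1])
    d=cams.capture("scene");crop(d,190,170,310,290,5,f"pics/scene{sys.argv[1]}.png")
E
python3 st.py 19
```

```text
time_s: 30.05
tcp_pos: [0.6055, -0.0586, 0.0868]
eef_rot: [-56.3, 89.9, 167.3]
contact_force: [-2.8, 2.9, 2.4]
gripper_width: 0.0003
[ 0.60551798 -0.05860321  0.08675709] [-2.76  2.88  2.36] 30.8
heading 43.61 tool-axes force [-2.36 -4.    0.02] |F|xy 3.99
e1,e2 -0.02190201899907158 0.07544496860019138
```

View pics/w19.png

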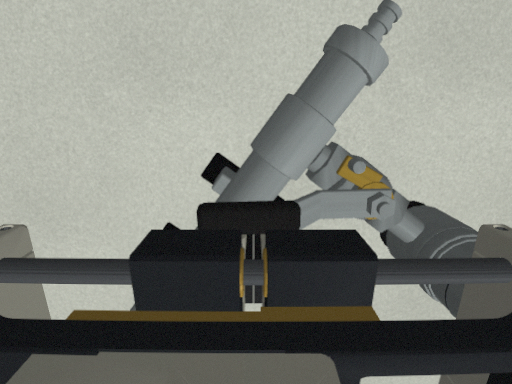

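View pics/scene19.png

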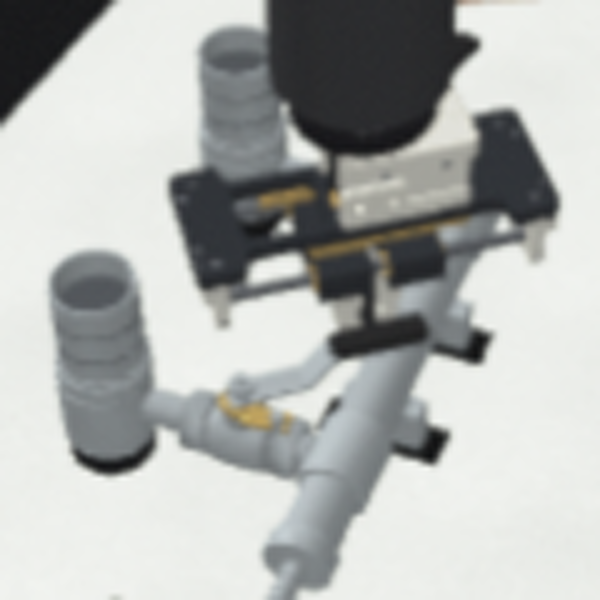

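```bash
python3 -m handwheel '[0,0.16,-0.05,1.25, 0,0.33,-0.09,2.5, 0,0.5,-0.13,3.75, 0,0.66,-0.17,5, 0,0.83,-0.2,6.25, 0,1.0,-0.23,7.5, 0,1.17,-0.26,8.75, 0,1.34,-0.28,10, 0,1.34,-0.28,10, 0,1.34,-0.28,10]'; python3 st.py
```

```text
time_s: 31.4
tcp_pos: [0.6167, -0.0663, 0.0867]
eef_rot: [-45.3, 89.9, 168.4]
contact_force: [-4.9, 3.0, 3.0]
gripper_width: 0.0005
[ 0.61672165 -0.06634151  0.08673699] [-4.88  3.01  3.05] 21.9
heading 33.68 tool-axes force [-3.04 -5.21  2.4 ] |F|xy 5.73
e1,e2 -0.021935672756189704 0.07556818370655845
```

```bash
python3 -m handwheel '[0,0.07,-0.02,0.5, 0,0.13,-0.04,1, 0,0.2,-0.06,1.5, 0,0.26,-0.07,2, 0,0.33,-0.09,2.5, 0,0.39,-0.11,3, 0,0.39,-0.11,3, 0,0.39,-0.11,3, 0,0.39,-0.11,3, 0,0.39,-0.11,3]'; python3 st.py
```

```text
time_s: 32.65
tcp_pos: [0.6197, -0.0689, 0.0867]
eef_rot: [-43.7, 89.9, 167.0]
contact_force: [-4.3, 4.3, 3.4]
gripper_width: 0.0005
[ 0.61965768 -0.06886615  0.086732  ] [-4.27  4.28  3.41] 19.2
heading 30.68 tool-axes force [-3.4  -5.86  1.5 ] |F|xy 6.04
e1,e2 -0.02218780738448445 0.07555463043489367
```

```bash
python3 -m handwheel '[0,0.07,-0.02,0.5, 0,0.13,-0.04,1, 0,0.2,-0.06,1.5, 0,0.26,-0.07,2, 0,0.33,-0.09,2.5, 0,0.33,-0.09,2.5, 0,0.33,-0.09,2.5, 0,0.33,-0.09,2.5, 0,0.33,-0.09,2.5, 0,0.33,-0.09,2.5]'; python3 st.py 20
```

```text
time_s: 33.9
tcp_pos: [0.6221, -0.0712, 0.0867]
eef_rot: [-42.5, 89.9, 165.7]
contact_force: [-4.6, 4.3, 2.5]
gripper_width: 0.0004
[ 0.62213878 -0.07121964  0.08674461] [-4.65  4.33  2.52] 16.9
heading 28.18 tool-axes force [-2.51 -6.02  2.06] |F|xy 6.36
e1,e2 -0.02221569908549682 0.07559058367825498
```

View pics/w20.png

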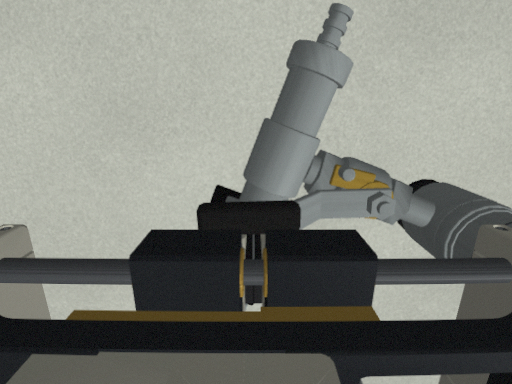

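The lever strip (upper edge about 340,190) is nearing the stop pin (348,174). Smaller steps from here.

```bash
python3 -m handwheel '[0,0.07,-0.02,0.5, 0,0.13,-0.04,1, 0,0.2,-0.06,1.5, 0,0.26,-0.07,2, 0,0.33,-0.09,2.5, 0,0.33,-0.09,2.5, 0,0.33,-0.09,2.5, 0,0.33,-0.09,2.5, 0,0.33,-0.09,2.5, 0,0.33,-0.09,2.5]'; python3 st.py 21
```

```text
time_s: 35.25
tcp_pos: [0.6245, -0.0737, 0.0867]
eef_rot: [-39.7, 89.9, 165.9]
contact_force: [-4.5, 3.2, 4.4]
gripper_width: 0.0004
[ 0.62447781 -0.07371358  0.08671662] [-4.5   3.19  4.4 ] 14.7
heading 25.68 tool-axes force [-4.39 -4.83  2.68] |F|xy 5.51
e1,e2 -0.022233152353854393 0.07557604595302582
```

Run:
```python
import cv2
a=cv2.imread("pics/w21.png")[140:240,260:440];cv2.imwrite("pics/w21c.png",cv2.resize(a,None,fx=4,fy=4,interpolation=cv2.INTER_CUBIC))
```

```text
(no output)
```

View pics/w21c.png

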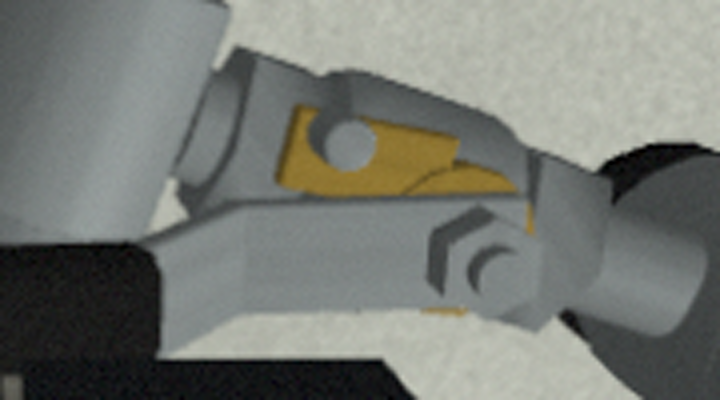

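```bash
python3 -m handwheel '[0,0.07,-0.02,0.5, 0,0.13,-0.04,1, 0,0.2,-0.06,1.5, 0,0.26,-0.07,2, 0,0.33,-0.09,2.5, 0,0.39,-0.11,3, 0,0.46,-0.13,3.5, 0,0.53,-0.14,4, 0,0.53,-0.14,4, 0,0.53,-0.14,4]'; python3 st.py
```

```text
time_s: 36.6
tcp_pos: [0.6281, -0.0778, 0.0867]
eef_rot: [-37.6, 89.9, 164.1]
contact_force: [-4.9, 4.0, 3.8]
gripper_width: 0.0004
[ 0.62806818 -0.07782743  0.08674904] [-4.95  3.96  3.79] 11.2
heading 21.68 tool-axes force [-3.78 -5.51  3.14] |F|xy 6.34
e1,e2 -0.022298093876785913 0.07565886265051623
```

```bash
python3 -m handwheel '[0,0.03,-0.01,0.25, 0,0.07,-0.02,0.5, 0,0.1,-0.03,0.75, 0,0.13,-0.04,1, 0,0.17,-0.05,1.25, 0,0.2,-0.06,1.5, 0,0.2,-0.06,1.5, 0,0.2,-0.06,1.5, 0,0.2,-0.06,1.5, 0,0.2,-0.06,1.5]'; python3 st.py 22;  python3 - <<'E'
import cv2
a=cv2.imread("pics/w22.png")[140:240,260:440];cv2.imwrite("pics/w22c.png",cv2.resize(a,None,fx=4,fy=4,interpolation=cv2.INTER_CUBIC))
E
```

```text
time_s: 37.85
tcp_pos: [0.6293, -0.0794, 0.0867]
eef_rot: [-37.1, 89.9, 163.1]
contact_force: [-4.8, 5.0, 3.7]
gripper_width: 0.0005
[ 0.62930896 -0.07940922  0.08674298] [-4.84  4.96  3.65] 9.9
heading 20.18 tool-axes force [-3.64 -6.33  2.83] |F|xy 6.93
e1,e2 -0.022359485146757774 0.07566775101109607
```

View pics/w22c.png

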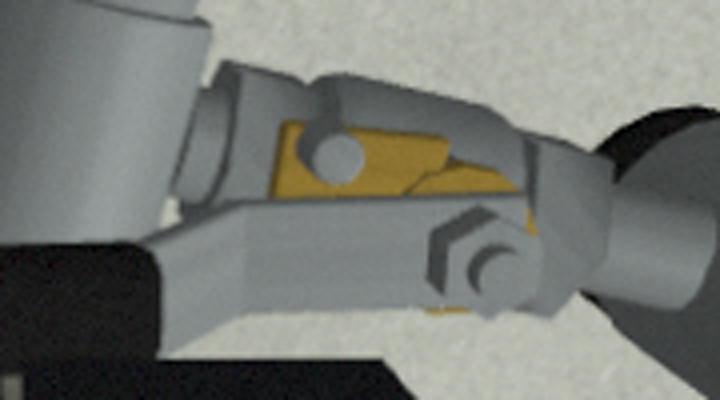

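```bash
python3 -m handwheel '[0,0.05,-0.015,0.4, 0,0.1,-0.03,0.8, 0,0.16,-0.045,1.2, 0,0.21,-0.06,1.6, 0,0.26,-0.07,2, 0,0.33,-0.09,2.5, 0,0.39,-0.11,3, 0,0.39,-0.11,3, 0,0.39,-0.11,3, 0,0.39,-0.11,3]'; python3 st.py
```

```text
time_s: 39.2
tcp_pos: [0.6316, -0.0827, 0.0867]
eef_rot: [-32.7, 89.9, 164.5]
contact_force: [-5.5, 4.6, 3.0]
gripper_width: -0.0001
[ 0.63164801 -0.08269958  0.08668622] [-5.55  4.63  2.98] 7.2
heading 17.18 tool-axes force [-2.96 -6.06  3.94] |F|xy 7.22
e1,e2 -0.022455650399289886 0.0756562520610914
```

```bash
python3 -m handwheel '[0,0.03,-0.01,0.25, 0,0.07,-0.02,0.5, 0,0.1,-0.03,0.75, 0,0.13,-0.04,1, 0,0.17,-0.05,1.25, 0,0.2,-0.06,1.5, 0,0.2,-0.06,1.5, 0,0.2,-0.06,1.5, 0,0.2,-0.06,1.5, 0,0.2,-0.06,1.5]'; python3 st.py 23;  python3 - <<'E'
import cv2
a=cv2.imread("pics/w23.png")[140:240,260:440];cv2.imwrite("pics/w23c.png",cv2.resize(a,None,fx=4,fy=4,interpolation=cv2.INTER_CUBIC))
E
```

```text
time_s: 40.45
tcp_pos: [0.6328, -0.0844, 0.0867]
eef_rot: [-32.5, 89.9, 163.2]
contact_force: [-5.2, 4.3, 3.4]
gripper_width: 0.0
[ 0.63277778 -0.08437467  0.0867056 ] [-5.21  4.3   3.45] 5.9
heading 15.68 tool-axes force [-3.43 -5.56  3.86] |F|xy 6.76
e1,e2 -0.02250843842489837 0.07567807915752786
```

View pics/w23c.png

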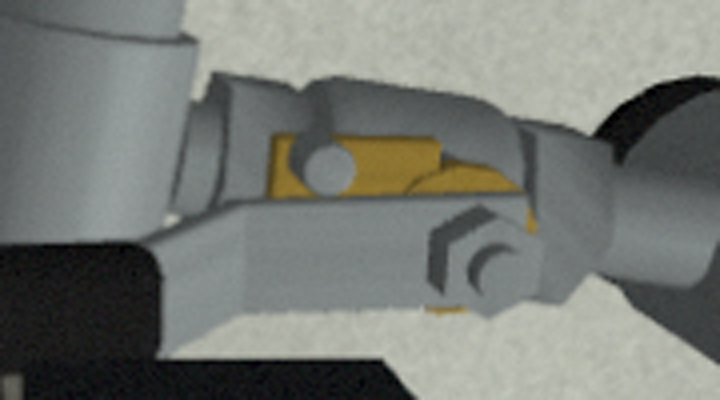

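```bash
python3 -m handwheel '[0,0.03,0,0.25, 0,0.07,0,0.5, 0,0.1,0,0.75, 0,0.13,-0.01,1, 0,0.13,-0.01,1, 0,0.13,-0.01,1, 0,0.13,-0.01,1, 0,0.13,-0.01,1, 0,0.13,-0.01,1, 0,0.13,-0.01,1]'; python3 st.py
```

```text
time_s: 41.8
tcp_pos: [0.6335, -0.0855, 0.0867]
eef_rot: [-37.9, 89.9, 156.8]
contact_force: [-4.4, 5.0, 2.5]
gripper_width: 0.0003
[ 0.633469   -0.08552352  0.08672243] [-4.44  5.04  2.51] 5.0
heading 14.69 tool-axes force [-2.5  -6.    3.03] |F|xy 6.72
e1,e2 -0.02253404693187253 0.07565280871624473
```

```bash
python3 -m handwheel '[0,0.03,0,0.25, 0,0.06,0,0.5, 0,0.1,-0.01,0.75, 0,0.1,-0.01,0.75, 0,0.1,-0.01,0.75, 0,0.1,-0.01,0.75, 0,0.1,-0.01,0.75, 0,0.1,-0.01,0.75, 0,0.1,-0.01,0.75, 0,0.1,-0.01,0.75]'; python3 st.py 24;  python3 - <<'E'
import cv2
a=cv2.imread("pics/w24.png")[140:240,260:440];cv2.imwrite("pics/w24c.png",cv2.resize(a,None,fx=4,fy=4,interpolation=cv2.INTER_CUBIC))
E
```

```text
time_s: 43.05
tcp_pos: [0.634, -0.0864, 0.0867]
eef_rot: [-42.4, 89.9, 151.5]
contact_force: [-4.1, 4.6, 2.2]
gripper_width: 0.0004
[ 0.63399209 -0.08639928  0.08672527] [-4.15  4.56  2.22] 4.3
heading 13.94 tool-axes force [-2.21 -5.43  2.93] |F|xy 6.17
e1,e2 -0.02254295447854319 0.0756492031052859
```

View pics/w24c.png

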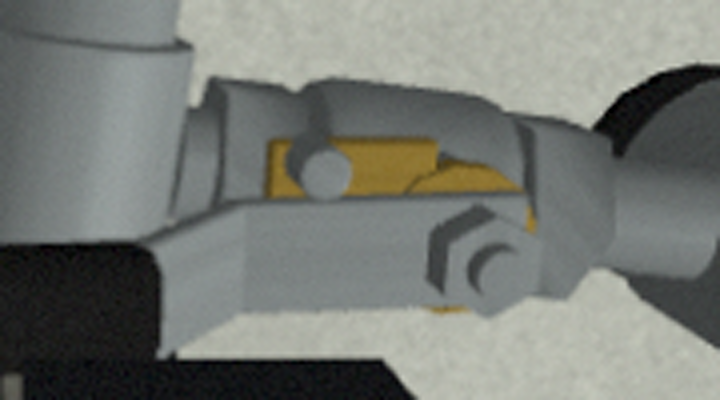

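```bash
python3 -m handwheel '[0,0.03,0,0.25, 0,0.06,0,0.5, 0,0.1,-0.01,0.75, 0,0.1,-0.01,0.75, 0,0.1,-0.01,0.75, 0,0.1,-0.01,0.75, 0,0.1,-0.01,0.75, 0,0.1,-0.01,0.75, 0,0.1,-0.01,0.75, 0,0.1,-0.01,0.75]'; python3 st.py
```

```text
time_s: 44.4
tcp_pos: [0.6345, -0.0872, 0.0868]
eef_rot: [-53.5, 89.9, 139.7]
contact_force: [-2.9, 5.5, 2.4]
gripper_width: 0.0007
[ 0.63454112 -0.08724259  0.08677986] [-2.85  5.47  2.42] 3.7
heading 13.19 tool-axes force [-2.41 -5.98  1.53] |F|xy 6.17
e1,e2 -0.022581093473675314 0.07569096445038445
```

Run:
```python
from h import *
F=[]
for i in range(5):
    cams.capture("wrist");s=sensors.get_state();M=R.from_euler('xyz',s['eef_rot'],degrees=True).as_matrix();F.append(M.T@s["contact_force"])
print(np.array(F).round(1),np.mean(F,0))
```

```text
[[-2.5 -6.8  1.2]
 [-2.6 -6.7  3. ]
 [-2.2 -5.9  2.1]
 [-2.6 -6.3  2.5]
 [-2.4 -6.6  2. ]] [-2.48393401 -6.47732695  2.15757401]
```

```bash
cat > av.py <<'E'
from h import *
F=[];
for i in range(4):
    cams.capture("wrist");s=sensors.get_state();M=R.from_euler('xyz',s['eef_rot'],degrees=True).as_matrix();F.append(M.T@s["contact_force"])
print(s["time_s"],s["tcp_pos"],np.mean(F,0).round(2),np.degrees(np.arctan2(-M[1,2],-M[0,2])).round(2))
E
python3 -m handwheel '[0,0.03,0,0.25, 0,0.06,0,0.5, 0,0.1,-0.01,0.75, 0,0.1,-0.01,0.75, 0,0.1,-0.01,0.75, 0,0.1,-0.01,0.75, 0,0.1,-0.01,0.75, 0,0.1,-0.01,0.75, 0,0.1,-0.01,0.75, 0,0.1,-0.01,0.75]'|grep force; python3 av.py
```

```text
contact_force: [-3.9, 6.0, 2.4]
46.1 [ 0.63497356 -0.08808962  0.08672406] [-1.91 -6.22  2.06] 12.44
```

```bash
python3 -m handwheel '[0,0.03,0,0.25, 0,0.06,0,0.5, 0,0.1,-0.01,0.75, 0,0.1,-0.01,0.75, 0,0.1,-0.01,0.75, 0,0.1,-0.01,0.75, 0,0.1,-0.01,0.75, 0,0.1,-0.01,0.75, 0,0.1,-0.01,0.75, 0,0.1,-0.01,0.75]'|grep force; python3 st.py 25
python3 - <<'E'
import cv2
a=cv2.imread("pics/w25.png")[140:240,260:440];cv2.imwrite("pics/w25c.png",cv2.resize(a,None,fx=4,fy=4,interpolation=cv2.INTER_CUBIC))
E
```

```text
contact_force: [-3.0, 6.7, 1.1]
[ 0.63541957 -0.08883193  0.0867693 ] [-3.02  6.72  1.09] 2.4
heading 11.7 tool-axes force [-1.08 -7.19  1.6 ] |F|xy 7.37
e1,e2 -0.02280584945741677 0.0756164926508934
```

View pics/w25c.png

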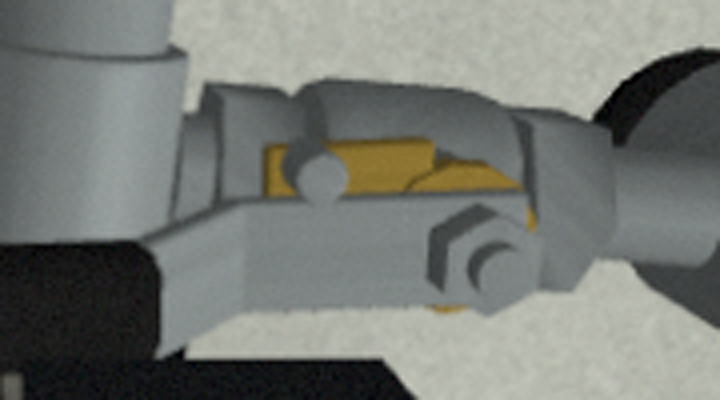

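```bash
python3 -m handwheel '[0,0.02,0,0.15, 0,0.04,0,0.3, 0,0.06,0,0.4, 0,0.06,0,0.4, 0,0.06,0,0.4, 0,0.06,0,0.4, 0,0.06,0,0.4, 0,0.06,0,0.4, 0,0.06,0,0.4, 0,0.06,0,0.4]'|grep force; python3 av.py
```

```text
contact_force: [-1.9, 7.6, 1.6]
48.9 [ 0.63564264 -0.08922802  0.08676348] [-1.54 -7.99  0.97] 11.3
```

```bash
python3 -m handwheel '[0,0.02,0,0.15, 0,0.04,0,0.3, 0,0.06,0,0.4, 0,0.06,0,0.4, 0,0.06,0,0.4, 0,0.06,0,0.4, 0,0.06,0,0.4, 0,0.06,0,0.4, 0,0.06,0,0.4, 0,0.06,0,0.4]'|grep force; python3 av.py
```

```text
contact_force: [-3.1, 8.2, 1.3]
50.35 [ 0.63585713 -0.08961906  0.08675551] [-1.61 -8.67  0.63] 10.9
```

```bash
python3 -m handwheel '[0,0.02,0,0.15, 0,0.04,0,0.3, 0,0.06,0,0.4, 0,0.08,0,0.55, 0,0.1,-0.01,0.7, 0,0.1,-0.01,0.7, 0,0.1,-0.01,0.7, 0,0.1,-0.01,0.7, 0,0.1,-0.01,0.7, 0,0.1,-0.01,0.7]'|grep force; python3 st.py 26
python3 - <<'E'
import cv2
a=cv2.imread("pics/w26.png")[140:240,260:440];cv2.imwrite("pics/w26c.png",cv2.resize(a,None,fx=4,fy=4,interpolation=cv2.INTER_CUBIC))
E
```

```text
contact_force: [-2.7, 9.9, 1.7]
[ 0.63628423 -0.09030225  0.08675877] [-2.65  9.86  1.69] 1.1
heading 10.21 tool-axes force [ -1.68 -10.17   0.86] |F|xy 10.21
e1,e2 -0.023161140363943605 0.07558906308105469
```

View pics/w26c.png

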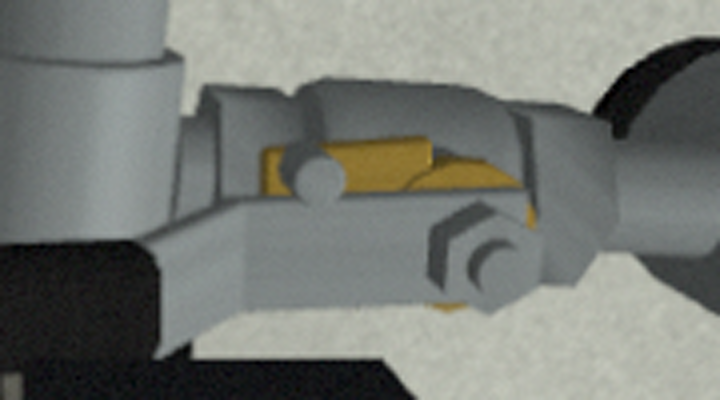

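```bash
python3 -m handwheel '[0,0.02,0,0.1, 0,0.04,0,0.2, 0,0.06,0,0.3, 0,0.08,0,0.4, 0,0.1,0,0.5, 0,0.1,0,0.5, 0,0.1,0,0.5, 0,0.1,0,0.5, 0,0.1,0,0.5, 0,0.1,0,0.5]'|grep force; python3 st.py
```

```text
contact_force: [-2.4, 10.6, 2.0]
[ 0.63660943 -0.09096458  0.08675467] [-2.42 10.56  1.97] 0.7
heading 9.72 tool-axes force [ -1.94 -10.82   0.6 ] |F|xy 10.83
e1,e2 -0.02310680807592349 0.0755944519100901
```

```bash
python3 -m handwheel '[0,0.03,0,0.2, 0,0.06,0,0.4, 0,0.09,0,0.5, 0,0.11,0,0.6, 0,0.11,0,0.6, 0,0.11,0,0.6, 0,0.11,0,0.6, 0,0.11,0,0.6, 0,0.11,0,0.6, 0,0.11,0,0.6]'|grep -E "force|time"; python3 st.py
```

```text
time_s: 54.2
contact_force: [-2.3, 12.9, 1.6]
[ 0.63698615 -0.09174354  0.08675708] [-2.3  12.86  1.62] 0.2
heading 9.12 tool-axes force [ -1.59 -13.07   0.22] |F|xy 13.07
e1,e2 -0.023058922079564274 0.07559967903911309
```

Run:
```python
from h import *
s=sensors.get_state();M=R.from_euler('xyz',s['eef_rot'],degrees=True).as_matrix();print("F",(M.T@s["contact_force"]).round(2),"M tool",(M.T@s["moment"]).round(3))
c=cams.capture("wrist");s=sensors.get_state();print("F",(M.T@s["contact_force"]).round(2),"M tool",(M.T@s["moment"]).round(3))
a=c["image"][140:240,180:440,::-1];cv2.imwrite("pics/w27c.png",cv2.resize(a,None,fx=3,fy=3,interpolation=cv2.INTER_CUBIC))
```

```text
F [ -1.59 -13.07   0.22] M tool [-0.217  0.016 -4.655]
F [ -0.57 -12.27  -1.1 ] M tool [-0.125  0.02  -4.617]
```

View pics/w27c.png

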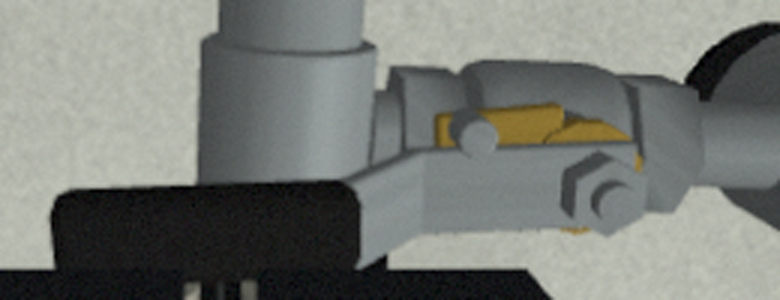

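```bash
python3 -m handwheel '[0,0.02,0,0, 0,0.04,0,0, 0,0.06,0,0, 0,0.07,0,0, 0,0.07,0,0, 0,0.07,0,0, 0,0.07,0,0, 0,0.07,0,0, 0,0.07,0,0, 0,0.07,0,0]'|grep -E "force|time"; python3 st.py
```

```text
time_s: 55.5
contact_force: [-1.6, 14.3, 1.4]
[ 0.63717581 -0.09218441  0.0867491 ] [-1.59 14.32  1.36] 0.2
heading 9.13 tool-axes force [ -1.32 -14.4   -0.7 ] |F|xy 14.41
e1,e2 -0.0225908815247637 0.07571777105417532
```

The push has more than doubled, from about 6 N to 14 N. The moment puts the contact on the outer half of the sleeve, so the lever is on its stop. I'm backing off now.

```bash
python3 -m handwheel '[0,-0.1,0,0, 0,-0.4,0,0, 0,-1,0,0, 0,-2,0,0, 0,-3,0,0, -2,-3,0,0, -5,-3,0,0, -9,-3,0,0, -12,-3,0,0, -12,-3,0,0]'|grep -E "force|time|tcp"; python3 st.py 28
python3 - <<'E'
from h import *
d=cams.capture("top");crop(d,185,120,365,250,4.4,"pics/top28.png");print(sensors.get_state()["time_s"])
E
```

```text
time_s: 56.75
tcp_pos: [0.6334, -0.0646, 0.2103]
contact_force: [0.1, 0.2, -0.2]
[ 0.63339247 -0.06458011  0.21026905] [ 0.14  0.2  -0.16] -2.6
heading 9.18 tool-axes force [ 0.16 -0.18 -0.17] |F|xy 0.25
e1,e2 -0.050380968138527986 0.07640301726827786
56.9
```

View pics/w28.png

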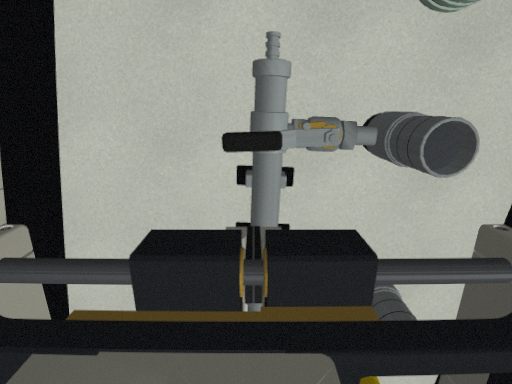

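View pics/scene28.png

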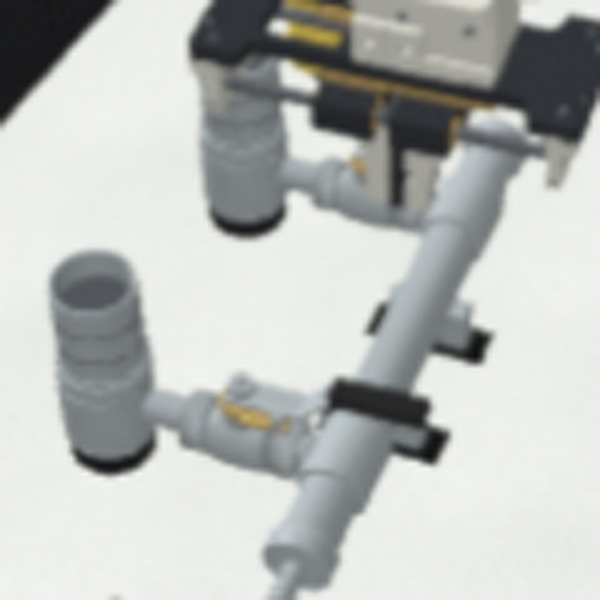

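Run:
```python
import cv2
a=cv2.imread("pics/w28.png")[95:175,210:370];cv2.imwrite("pics/w28c.png",cv2.resize(a,None,fx=5,fy=5,interpolation=cv2.INTER_CUBIC))
```

```text
(no output)
```

View pics/w28c.png

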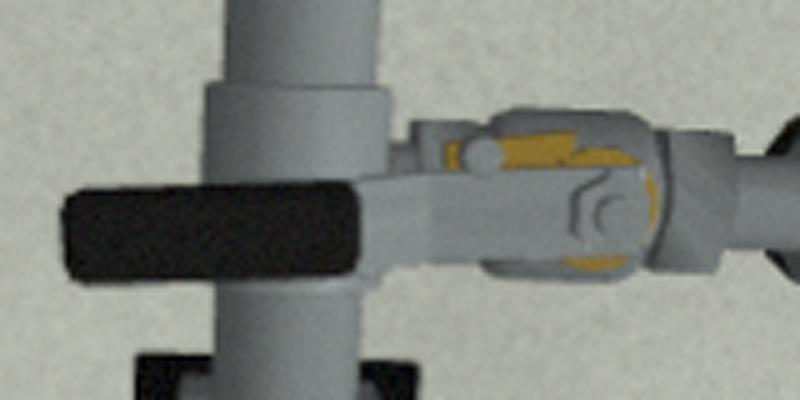

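View pics/top28.png

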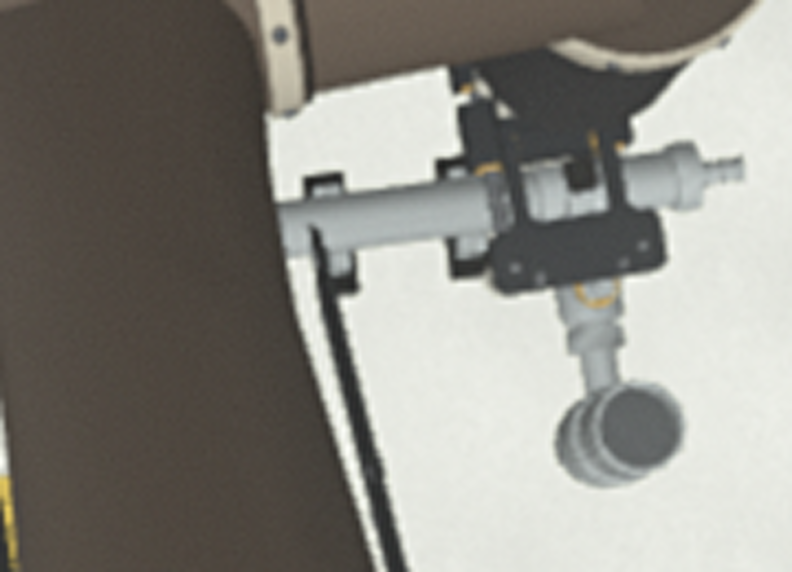

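The view from straight above shows the lever strip's edge against the stop pin (w28c, about 483,172). The funnel is seated and the tool is clear, so I'm handing in.

```bash
python3 -c "
from plant import workorder,sensors
print(sensors.get_state()['contact_force']);print(workorder.close_job())"
```

```text
[-0.54839091  0.23706334 -0.72505693]
the job is handed in; nothing more can be done
None
```

The funnel is seated in the empty port, its valve lever is open against the stop, and I handed the job in at about 57 s of the 70 s allowed. No verdict was reported.

**Funnel:** I lifted the steel funnel from the wooden rest and lowered it into the empty port until I felt about 8 N of contact, then let go. In the later pictures it stands upright and flush, like the other funnel.

**Lever:** I pushed it round from behind with the closed fingers. Halfway I backed off and gave the tool a half turn, because the last joint would have run out of range. The push was about 4–7 N on the way and rose to about 14 N at the stop, under the 20 N limit. The rise was more gradual than I expected, about 2 N per mm. I took it as the stop because the force was well above the 6–10 N turning range and the lever was no longer following the tool fully.

**Last checks:** After I backed off, the view from above showed the lever's edge touching the stop pin. The tool was clear, with a force reading of about zero (noise under 1 N). The scene picture showed the other funnel in place. I saw nothing disturbed, but after the push I did not recheck the other lever, which the gripper hid, nor the dishes, cup or pot.

**Disagreement:** The camera estimates of the port differed by 2–3 mm. I settled this by watching the held funnel against the port before lowering it.

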